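# Fit out and lock an antenna array, and set up its probe

### The arm

A 7-joint arm with a two-finger parallel gripper is mounted at the origin on the work surface. World frame = base frame: x ahead of the robot, y to its left, z up, the work surface at z = 0. Lengths are in mm, angles in rad, forces in N, time in s.
With the tool pointing down it reaches from about 425 to 875 mm from the base axis. Payload 4.7 kg.
Tool frame: the origin (TCP) lies on the centre line of the jaws, within the pads' length; the fingertips stand 8 mm ahead of it and the grasp point (between the pads) lies 11 mm behind it; z points along the fingers, x is the direction in which the jaws open and shut, and the axes are right-handed (so a half turn about z gives the same grasp; the last joint's range is limited). The gripper opens to 87 mm and grips with 3 to 60 N. Pads are 19 mm wide; open, the fingers measure 117 mm over their backs; the gripper's body (75 mm by 190 mm) begins 51 mm behind the grasp point.
Start: joints at [-1.242, 0.321, -0.07, 1.45, 0.023, 1.371, -0.057], TCP at [201.284, 618.069, 230.587] pointing down, gripper open.
Joint ranges: [-2.86, 2.86], [-0.3, 2.09], [-1.38, 1.24], [0.06, 2.45], [-1.56, 4.7], [0.09, 2.05], [-2.69, 2.69]. Speed limits (rad/s): [2.57, 2.57, 3.14, 3.14, 3.14, 3.14, 3.14].

### API

Orientations are given as a 3x3 rotation matrix whose columns are the frame's x, y, z axes.
In Python, from plant import telemetry, vision, ctrl gives the robot as it stands.
- The arm moves only by the tool servo_tool, never from a script. Its argument "rows" is a list of rows, each an object with "claw": the opening, from 0 (shut) to 1 (fully open); "travel": the shift along the world's x, y, z in m, a list of three; "turn": the turn about the world's z in rad. In form: [{"claw": claw, "travel": [dx, dy, dz], "turn": turn}, ...]. A call has 1 to 12 rows; each row shifts and turns the pose as measured when the row begins; what a row does not reach is not made up. A row lasts 1/12 s, in which the tool goes at most 41.7 mm and 7.16 degrees, less where a joint would pass 70% of its speed; a pose out of reach is approached as far as the arm can. A call with a gripper value outside its range is refused whole. The fingers move at their own pace and stop on an object; the grip force is fixed at half the most. Time passes only in rows, so rows that do not move let the fingers close. It gives the time, the measured TCP pose, the force and the opening at its end, in the units of the state.
- telemetry.sense(): the state, without advancing time (a new reading comes with each control period).
- vision.camera(name): name is "scene" or "top"; returns a dict with "pixels" (384x512x3 uint8, blue, green, red), "intrinsics" (3x3 intrinsics, pixels), "camera_from_world" (4x4, takes a point from world to camera coordinates). Camera axes: x right, y up, looking along -z (the intrinsics and any distortion apply to the point x, -y, -z); pixel columns grow to the right and rows downward; lengths in mm; the calibration is good to about 2 mm. A picture is of the moment at which its call begins. There is no depth.
- ctrl.hand_in(): hands the job in, once; it reports no verdict.
The state is a dict: "time_s": time; "joints": joint angles; "qvel": joint speeds; "joint_torque": joint torques, N m; "tcp_pos": TCP position; "ee_rot": TCP orientation; "ft_force": force on the tool from outside, world axes, zero at the start; "torque": the same for the moment, N m; "width": finger opening in mm.
Only numpy, scipy, OpenCV 4.12 (cv2) and the standard library are available. Lean on these libraries where they do the work, as an engineer would, in place of code of your own. Each camera call takes 0.05 s, during which the arm holds its last target.

### The job

Ready the antenna array: slide the lock bar on its base by the black grip to the open end stop, push every antenna element there is fully home onto a spigot of its own (any spigot), blade in line with the row, then slide the grip back to the other end stop to lock them. Also, at any time, stand the toppled probe antenna upright on the bench top. Leave the mug and the wooden case where they are.

Things in the scene. Friction and masses are not known exactly. Their poses are not given: they have to be found in the camera images.
- array_base: fixed aluminium plate 112 x 450 x 20 on the bench. Origin on the bench under the middle of its row of 4 brass spigots; y along the row, x across it (lock bar on the +x side). Plate spans x -46 to 66, y -285 to 165. Spigots: 26 diameter, 40 tall above the plate, top 10 tapered to 14 diameter, 80 apart
- port0 (a point): centre of the foot of spigot 0 on the plate's upper face, 20 above the bench, at y = -120 of array_base; z up. A fully home element has its origin here, its flange resting on the plate
- port1 (a point): centre of the foot of spigot 1 on the plate's upper face, 20 above the bench, at y = -40 of array_base; z up. A fully home element has its origin here, its flange resting on the plate
- port2 (a point): centre of the foot of spigot 2 on the plate's upper face, 20 above the bench, at y = 40 of array_base; z up. A fully home element has its origin here, its flange resting on the plate
- port3 (a point): centre of the foot of spigot 3 on the plate's upper face, 20 above the bench, at y = 120 of array_base; z up. A fully home element has its origin here, its flange resting on the plate
- lock (a joint): sliding lock bar, in m: 0 = open end stop, 0.040 = locked end stop; grows along array_base +y. Stays where left, slides with about 2 N. Four tabs (12 wide, underside 31 above bench): locked, one lies over each flange seat's +x edge, so no element can go home; open, they lie midway between spigots. It locks only if the fitted elements are fully home
- lock_grip (a point): middle of the top face (85 above bench) of the black grip on the lock bar: upright block 16 thick along array_base x, 26 along y, 48 tall; bar top below it 37 above bench. Lies at x = 46 and y = -240 (open) to -200 (locked) of array_base. Pinch it across its 16 from above and slide it
- element0: antenna element, 127 tall, 160 g; origin: centre of underside, z up. Flange 60 diameter, 6 thick at the bottom; steel sleeve 38 diameter to z = 61, bore 30 diameter, 55 deep, open below; on top a green blade z = 61 to 127, 8 thick (its x), 40 wide (its y), both faces alike: pinch it across the 8 from above. Starts standing on the bench, yaw varies. 2 to 4 of the 4 are present, others None
- element1: antenna element, 127 tall, 160 g; origin: centre of underside, z up. Flange 60 diameter, 6 thick at the bottom; steel sleeve 38 diameter to z = 61, bore 30 diameter, 55 deep, open below; on top a green blade z = 61 to 127, 8 thick (its x), 40 wide (its y), both faces alike: pinch it across the 8 from above. Starts standing on the bench, yaw varies. 2 to 4 of the 4 are present, others None
- element2: antenna element, 127 tall, 160 g; origin: centre of underside, z up. Flange 60 diameter, 6 thick at the bottom; steel sleeve 38 diameter to z = 61, bore 30 diameter, 55 deep, open below; on top a green blade z = 61 to 127, 8 thick (its x), 40 wide (its y), both faces alike: pinch it across the 8 from above. Starts standing on the bench, yaw varies. 2 to 4 of the 4 are present, others None
- element3: antenna element, 127 tall, 160 g; origin: centre of underside, z up. Flange 60 diameter, 6 thick at the bottom; steel sleeve 38 diameter to z = 61, bore 30 diameter, 55 deep, open below; on top a green blade z = 61 to 127, 8 thick (its x), 40 wide (its y), both faces alike: pinch it across the 8 from above. Starts standing on the bench, yaw varies. 2 to 4 of the 4 are present, others None
- probe: probe antenna, toppled at the start; origin: centre of foot's underside, z from foot to head. Square foot 76 x 76, 14 thick; round mast 20 diameter to z = 95; white round head 32 diameter, z = 95 to 165. 400 g, centre of mass near z = 53: let go within 20 deg of upright, foot on the bench, it rocks upright. Lying, it rests on one side of the foot and on the head, head axis about 20 above the bench
- mug: white mug, 80 in diameter, 90 tall, origin at the centre of its underside; leave alone
- cal_case: closed dark wooden case, 120 x 90 x 45 tall, origin at the centre of its underside; leave alone
Not all that is in view belongs to the job. Leave any orange look-alike of the element3 alone. What is shaped like the element2 but orange or red is not meant.

How it is judged (in metres and radians):
On the way, in this order (a step that is already met when the one before it is completed fails the run):
1. the lock bar is at its open end stop (value of joint lock below 0.004 m), for 0.2 s.
2. every element there is sits fully home on a spigot, blade in line with the row (((horizontal distance between element0 and port0 below 0.005 m and z of element0 in the frame of port0 between -0.004 and 0.004 m) or (horizontal distance between element0 and port1 below 0.005 m and z of element0 in the frame of port1 between -0.004 and 0.004 m) or (horizontal distance between element0 and port2 below 0.005 m and z of element0 in the frame of port2 between -0.004 and 0.004 m) or (horizontal distance between element0 and port3 below 0.005 m and z of element0 in the frame of port3 between -0.004 and 0.004 m)) and angle between each of element0, element1, element2, element3's own z axis and vertical below 0.06 rad and angle between the y axis of each of element0, element1, element2, element3 and the y axis of array_base, either way round below 0.26 rad and ((horizontal distance between element1 and port0 below 0.005 m and z of element1 in the frame of port0 between -0.004 and 0.004 m) or (horizontal distance between element1 and port1 below 0.005 m and z of element1 in the frame of port1 between -0.004 and 0.004 m) or (horizontal distance between element1 and port2 below 0.005 m and z of element1 in the frame of port2 between -0.004 and 0.004 m) or (horizontal distance between element1 and port3 below 0.005 m and z of element1 in the frame of port3 between -0.004 and 0.004 m)) and ((horizontal distance between element2 and port0 below 0.005 m and z of element2 in the frame of port0 between -0.004 and 0.004 m) or (horizontal distance between element2 and port1 below 0.005 m and z of element2 in the frame of port1 between -0.004 and 0.004 m) or (horizontal distance between element2 and port2 below 0.005 m and z of element2 in the frame of port2 between -0.004 and 0.004 m) or (horizontal distance between element2 and port3 below 0.005 m and z of element2 in the frame of port3 between -0.004 and 0.004 m)) and ((horizontal distance between element3 and port0 below 0.005 m and z of element3 in the frame of port0 between -0.004 and 0.004 m) or (horizontal distance between element3 and port1 below 0.005 m and z of element3 in the frame of port1 between -0.004 and 0.004 m) or (horizontal distance between element3 and port2 below 0.005 m and z of element3 in the frame of port2 between -0.004 and 0.004 m) or (horizontal distance between element3 and port3 below 0.005 m and z of element3 in the frame of port3 between -0.004 and 0.004 m))), for 0.2 s.
3. the lock bar is at its locked end stop, the elements still home (all of step 2 and value of joint lock above 0.036 m), for 0.2 s.
At the end, for the whole second after the job is handed in: Each present element is on a spigot: within 5 mm sideways, flange within 4 mm of the plate, upright, blade within 15 deg of the row; lock bar within 4 mm of its locked stop; probe upright (4.5 deg) with its foot on the bench top and at rest; bystanders unmoved (3 cm) (all of step 3 and angle between probe's own z axis and vertical below 0.08 rad and height (world z) of probe below 0.008 m and linear speed of probe below 0.02 m/s); the robot touches nothing.
It fails at once if the mug is moved more than 3 cm (distance of mug from where it was at the start of the episode above 0.03 m).
It fails at once if the wooden case is moved more than 3 cm (distance of cal_case from where it was at the start of the episode above 0.03 m).
Of element0, element1, element2, element3 only 2 to 4 are there at a start; the rules pass over those that are not, and their reading is None.
At some moment in a run one of element0, element1, element2, element3, probe may be knocked a few centimetres aside while the robot is not near it.
It also fails if it takes over 210 s, if anything falls off the work surface, if the arm or the gripper's body presses on something with over 40 N, if the wrist force passes 120 N, or if a joint passes its speed limit or range.

## Working session

There is one attempt and no reset: what is moved stays moved. The work goes in short steps, Python scripts to look and compute and a tool call to move; the robot and the scene stay as the last step left them, time stands still between calls to the robot, and variables do not carry over. Pictures are saved under pics/ and viewed, and the job is handed in when it is done.

Besides the shell and the picture viewer there is one more tool, called after "Emit:" as name([rows], argument=value, ...), one row to a line, values as JSON. servo_tool: Moves the arm, as the interface text tells. Its arguments: {"type":"object","properties":{"rows":{"type":"array"}},"required":["rows"]}

```bash
mkdir -p pics; ls; cat > h.py <<'E'
import numpy as np,cv2
from plant import telemetry,vision,ctrl
def cam(n):
    c=vision.camera(n);return np.array(c["pixels"]),np.array(c["intrinsics"]),np.array(c["camera_from_world"]),c
def ray(K,T,uv):
    p=np.linalg.inv(K)@np.array([uv[0],uv[1],1.]);d=np.array([p[0],-p[1],-p[2]])
    R=T[:3,:3];t=T[:3,3];return -R.T@t,R.T@d
def onz(K,T,uv,z):
    o,d=ray(K,T,uv);return o+d*(z-o[2])/d[2]
def proj(K,T,P):
    q=T[:3,:3]@np.array(P,float)+T[:3,3];q=K@np.array([q[0],-q[1],-q[2]]);return q[:2]/q[2]
E
python3 - <<'E'
from h import *
for n in("scene","top"):
    im,K,T,c=cam(n);cv2.imwrite(f"pics/{n}0.png",im);print(n,list(c.keys()),K.tolist(),np.round(T,3).tolist())
s=telemetry.sense();print(s["ee_rot"],s["tcp_pos"],s["ft_force"],s["width"],s["time_s"])
E
```

```text
pics
scene ['pixels', 'intrinsics', 'camera_from_world'] [[391.99670931529084, 0.0, 258.9277575942064], [0.0, 391.99670931529084, 193.15123621671864], [0.0, 0.0, 1.0]] [[-0.162, 0.987, 0.0, 175.312], [-0.816, -0.134, 0.563, 384.254], [0.555, 0.091, 0.827, -1241.311], [0.0, 0.0, 0.0, 1.0]]
top ['pixels', 'intrinsics', 'camera_from_world'] [[357.0437606740427, 0.0, 258.0897539077727], [0.0, 357.0437606740427, 190.0083244426268], [0.0, 0.0, 1.0]] [[0.008, -1.0, -0.009, -86.454], [0.988, 0.006, 0.157, -532.939], [-0.157, -0.01, 0.988, -877.974], [0.0, 0.0, 0.0, 1.0]]
[[ 3.09575324e-01  9.50874805e-01 -4.74016496e-04]
 [ 9.50873324e-01 -3.09575679e-01 -1.67949782e-03]
 [-1.74373614e-03  6.92014394e-05 -9.99998477e-01]] [201.12000387 617.58916474 229.55558935] [ 0.66177854 -0.21727185 -0.48465358] 87.10196166082514 0.1
```

View pics/scene0.png

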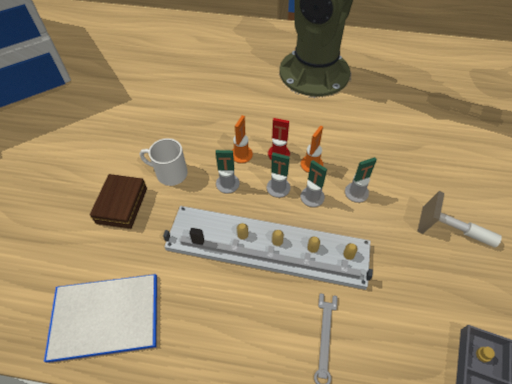

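View pics/top0.png

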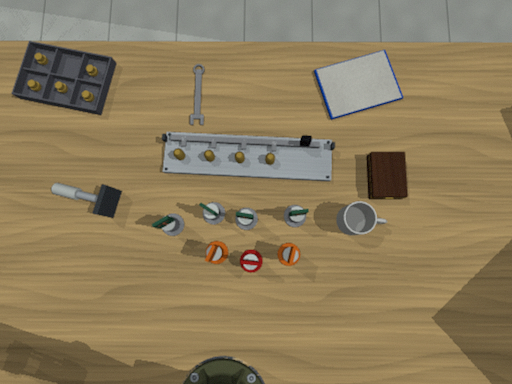

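The scene picture shows 4 green-bladed elements at (227,170), (279,175), (315,185) and (362,180). There are two orange and one red look-alikes at (241,140), (314,148) and (280,138). In the top view the green ones are at (296,214), (245,217), (213,212) and (173,224), and the look-alikes are nearer the robot at (217,252), (251,261) and (289,254). The probe lies at (85,195) in the top view and the grip is at (306,141).

```bash
cat >> h.py <<'E'
def tri(o1,d1,o2,d2):
    d1=d1/np.linalg.norm(d1);d2=d2/np.linalg.norm(d2)
    A=np.stack([d1,-d2],1);s=np.linalg.lstsq(A,o2-o1,rcond=None)[0]
    a=o1+s[0]*d1;b=o2+s[1]*d2;return (a+b)/2,np.linalg.norm(a-b)
def blobs(m,amin=15):
    n,l,st,ce=cv2.connectedComponentsWithStats(m.astype(np.uint8));return [(st[i,4],ce[i],l==i) for i in range(1,n) if st[i,4]>=amin]
def masks(im):
    h=cv2.cvtColor(im,cv2.COLOR_BGR2HSV).astype(int);H,S,V=h[...,0],h[...,1],h[...,2]
    return dict(green=(H>60)&(H<100)&(S>110)&(V<140)&(V>25),brass=(H>14)&(H<28)&(S>120),dark=(V<50))
E
python3 - <<'E'
from h import *
for n in("scene","top"):
    im,K,T,c=cam(n)
    x0,y0,w,h=(150,100,240,190) if n=="scene" else (40,120,360,150)
    f=3 if n=="scene" else 2.2
    cv2.imwrite(f"pics/{n}c.png",cv2.resize(im[y0:y0+h,x0:x0+w],None,fx=f,fy=f,interpolation=cv2.INTER_CUBIC))
    M=masks(im)
    for k in M:
        print(n,k,[(int(a),np.round(b,1).tolist()) for a,b,_ in blobs(M[k]) if a<2500])
E
```

```text
scene green [(208, [224.8, 159.2]), (150, [281.8, 162.0]), (137, [364.1, 166.6]), (49, [274.0, 167.0]), (124, [318.7, 170.3]), (35, [310.9, 174.7]), (24, [368.8, 172.0])]
scene brass [(176, [122.8, 211.0]), (127, [242.4, 230.8]), (123, [277.3, 237.3]), (133, [313.4, 244.0]), (146, [349.9, 251.0]), (205, [484.9, 353.7])]
scene dark [(923, [318.1, 13.1]), (105, [346.3, 6.0]), (222, [316.3, 62.2]), (114, [125.4, 206.9]), (247, [126.3, 213.9]), (165, [196.6, 236.0]), (18, [167.0, 236.6]), (16, [368.1, 276.6])]
top green [(37, [207.8, 208.7]), (50, [297.9, 211.7]), (45, [244.3, 214.6]), (73, [162.9, 220.8])]
top brass [(99, [40.9, 58.5]), (92, [91.4, 70.1]), (99, [34.0, 85.1]), (94, [60.7, 86.9]), (92, [87.4, 95.7]), (87, [178.9, 153.9]), (79, [209.1, 155.3]), (81, [239.2, 156.9]), (72, [269.6, 158.4]), (175, [377.1, 183.8]), (16, [206.0, 249.5])]
top dark [(101, [42.5, 46.9]), (105, [68.9, 52.2]), (109, [95.1, 57.8]), (26, [111.2, 67.3]), (82, [32.1, 72.5]), (18, [82.6, 72.0]), (97, [58.0, 79.5]), (61, [88.8, 83.1]), (17, [16.6, 87.5]), (207, [58.3, 104.5]), (16, [164.9, 138.4]), (107, [305.0, 141.0]), (240, [370.6, 178.3]), (451, [108.9, 201.7]), (15, [400.7, 196.3]), (31, [168.9, 219.8]), (21, [159.9, 225.2]), (101, [226.1, 363.1]), (325, [219.5, 378.8])]
```

View pics/scenec.png

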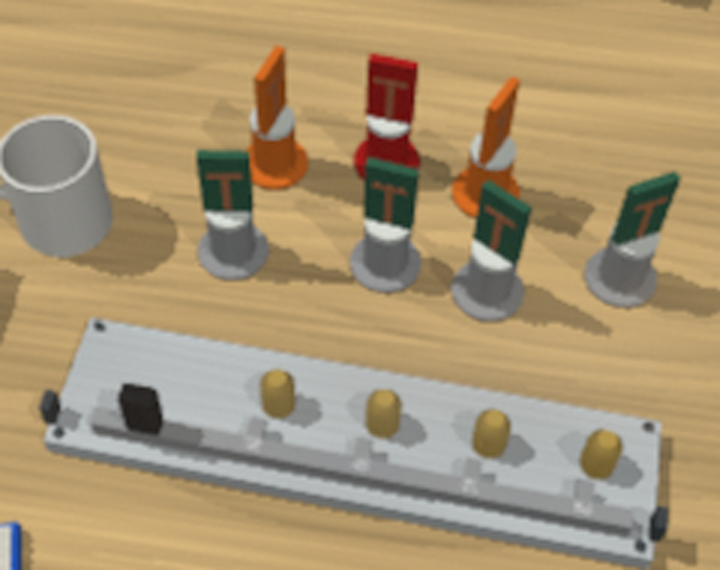

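View pics/topc.png

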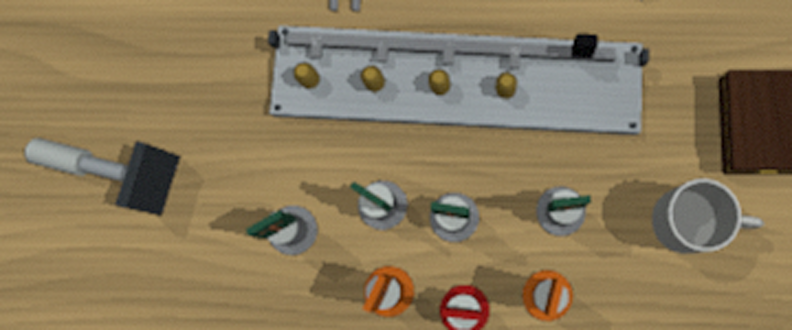

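```bash
python3 - <<'E'
from h import *
I={n:cam(n) for n in("scene","top")}
def R(n,uv):return ray(I[n][1],I[n][2],uv)
B={n:sorted([b for a,b,_ in blobs(masks(I[n][0])["brass"]) if (230<b[1] or n=="top") and (235<b[0]<360 if n=="scene" else (150<b[0]<290 and b[1]<180))],key=lambda p:p[0]*(1 if n=="scene" else -1)) for n in I}
P=[]
for a,b in zip(B["scene"],B["top"]):
    p,e=tri(*R("scene",a),*R("top",b));P.append(p);print("spig",np.round(p,1),round(e,1))
P=np.array(P);v=P[3,:2]-P[0,:2];print(np.linalg.norm(v)/3,"base yaw",np.degrees(np.arctan2(-v[0],v[1])),P.mean(0))
p,e=tri(*R("scene",(196.6,236)),*R("top",(305,141)));print("grip",p,e)
t=[]
for n in I:
    im=cv2.resize(I[n][0],None,fx=6,fy=6,interpolation=cv2.INTER_CUBIC)
    for i,(x,y) in enumerate([(225,160),(279,164),(317,173),(365,170)] if n=="scene" else [(298,212),(244,215),(210,209),(165,222)]):
        t.append(im[6*y-90:6*y+90,6*x-90:6*x+90])
cv2.imwrite("pics/bl.png",np.vstack([np.hstack(t[:4]),np.hstack(t[4:])]))
E
```

```text
spig [ 618.4 -112.8   36.9] 1.5
spig [622.3 -33.1  37.6] 1.7
spig [625.8  46.7  37.7] 1.1
spig [629.6 126.2  37.5] 1.3
79.75816324169037 base yaw -2.683819208845922 [624.04420648   6.74315924  37.41560431]
grip [ 659.44915171 -203.96811479   60.33768038] 2.4635533321531935
```

View pics/bl.png

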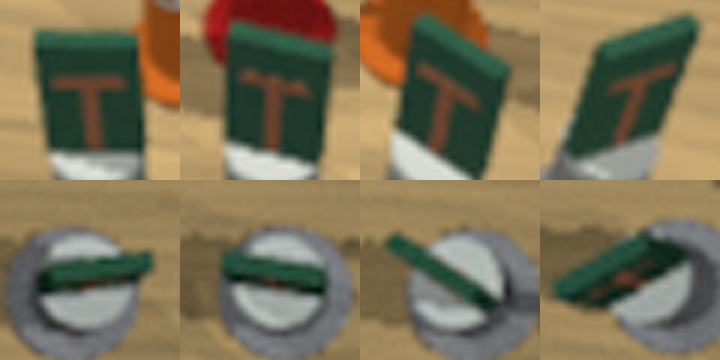

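```bash
python3 - <<'E'
from h import *
I={n:cam(n) for n in("scene","top")}
S=[(225,160),(279,164),(317,173),(365,170)];Tt=[(298,212),(244,215),(210,209),(165,222)]
se=[((39,39),(137,37)),((50,30),(150,51)),((60,22),(144,71)),((59,52),(155,22))]
te=[((152,82),(38,101)),((148,99),(45,84)),((132,123),(32,60)),((110,58),(18,112))]
f=lambda c,p:np.array(c)-15+(np.array(p)+.5)/6-.5
for i in range(4):
    E=[]
    z=[]
    for k in(0,1):
        p,e=tri(*ray(*I["scene"][1:3],f(S[i],se[i][k])),*ray(*I["top"][1:3],f(Tt[i],te[i][k])));E.append(p)
        z.append([np.round(onz(*I["scene"][1:3],f(S[i],se[i][k]),127)[:2],1),np.round(onz(*I["top"][1:3],f(Tt[i],te[i][k]),127)[:2],1)])
    E=np.array(E);v=E[1]-E[0]
    print("ABCD"[i],np.round(E.mean(0),1),"len",np.linalg.norm(v[:2]).round(1),"yaw",np.degrees(np.arctan2(-v[0],v[1])).round(1),
     "sc",np.mean([q[0] for q in z],0),"top",np.mean([q[1] for q in z],0),
     [np.degrees(np.arctan2(-(z[1][j]-z[0][j])[0],(z[1][j]-z[0][j])[1])).round(1) for j in(0,1)])
# flange center check
print("case/mug",onz(*I["top"][1:3],(357,219),90), onz(*I["top"][1:3],(387,175),45))
print("decoys",[np.round(onz(*I["top"][1:3],q,61)[:2],0) for q in((217,252),(251,261),(289,254))])
print("probe head end, foot",[np.round(onz(*I["top"][1:3],q,20),0) for q in((52,189),(96,199),(85,195))])
im=I["top"][0][160:240,30:140];cv2.imwrite("pics/probe.png",cv2.resize(im,None,fx=6,fy=6,interpolation=cv2.INTER_CUBIC))
im=I["scene"][0][180:260,400:510];cv2.imwrite("pics/probe2.png",cv2.resize(im,None,fx=6,fy=6,interpolation=cv2.INTER_CUBIC))
E
```

```text
A [ 469.9 -178.8  126.3] len 40.9 yaw 9.9 sc [ 470.6 -180.2] top [ 469.55 -177.15] [np.float64(10.9), np.float64(9.9)]
B [461.8 -53.  125.8] len 39.5 yaw -7.9 sc [462.8 -52.9] top [461.75 -53.05] [np.float64(-5.9), np.float64(-7.9)]
C [475.2  33.3 124.1] len 42.4 yaw -34.0 sc [477.4  34.6] top [475.1  31.6] [np.float64(-29.1), np.float64(-31.6)]
D [446.7 141.5 127. ] len 40.8 yaw 30.9 sc [446.75 141.35] top [446.7 141.7] [np.float64(30.0), np.float64(31.4)]
case/mug [ 456.85487117 -321.30822561   90.        ] [ 574.24364586 -414.39055741   45.        ]
decoys [array([376.,  17.]), array([355., -67.]), array([ 372., -160.])]
probe head end, foot [array([536., 464.,  20.]), array([510., 345.,  20.]), array([521., 375.,  20.])]
```

View pics/probe.png

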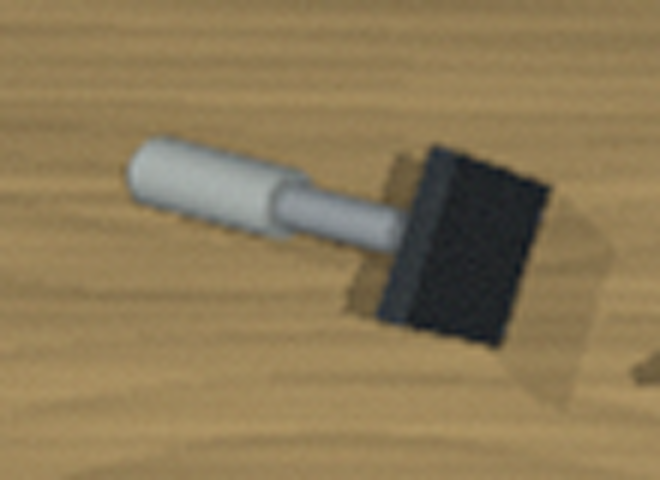

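View pics/probe2.png

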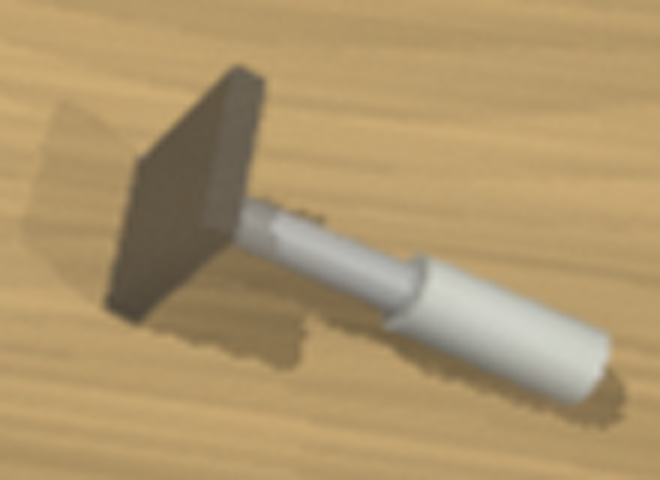

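The crops confirm the green elements A to D at about (470,-179), (462,-53), (475,33) and (447,141). Their blade yaws are about +10, -8, -33 and +31 deg. The base yaw is -2.7 deg and the grip is at about (659,-204). The orange and red ones sit in a row nearer the robot and stay untouched. The lock bar comes first.

Emit:
servo_tool([
  {"claw": 0.6, "travel": [0.0195, -0.035, 0], "turn": -0.055},
  {"claw": 0.6, "travel": [0.0195, -0.035, 0], "turn": -0.055},
  {"claw": 0.6, "travel": [0.0195, -0.035, 0], "turn": -0.055},
  {"claw": 0.6, "travel": [0.0195, -0.035, 0], "turn": -0.055},
  {"claw": 0.6, "travel": [0.0195, -0.035, 0], "turn": -0.055},
  {"claw": 0.6, "travel": [0.0195, -0.035, 0], "turn": -0.055},
  {"claw": 0.6, "travel": [0.0195, -0.035, 0], "turn": -0.055},
  {"claw": 0.6, "travel": [0.0195, -0.035, 0], "turn": -0.055},
  {"claw": 0.6, "travel": [0.0195, -0.035, 0], "turn": -0.055},
  {"claw": 0.6, "travel": [0.0195, -0.035, 0], "turn": -0.055},
  {"claw": 0.6, "travel": [0.0195, -0.035, 0], "turn": -0.055},
  {"claw": 0.6, "travel": [0.0195, -0.035, 0], "turn": -0.055},
])

```text
time_s: 1.4
tcp_pos: [430.9, 188.3, 229.5]
ee_rot: [[0.834, 0.552, 0.001], [0.552, -0.834, 0.011], [0.006, -0.009, -1.0]]
ft_force: [1.2, 0.4, -0.1]
width: 52.4
```

Emit:
servo_tool([
  {"claw": 0.6, "travel": [0.019, -0.033, 0], "turn": -0.055},
  {"claw": 0.6, "travel": [0.019, -0.033, 0], "turn": -0.055},
  {"claw": 0.6, "travel": [0.019, -0.033, 0], "turn": -0.055},
  {"claw": 0.6, "travel": [0.019, -0.033, 0], "turn": -0.055},
  {"claw": 0.6, "travel": [0.019, -0.033, 0], "turn": -0.055},
  {"claw": 0.6, "travel": [0.019, -0.033, 0], "turn": -0.055},
  {"claw": 0.6, "travel": [0.019, -0.033, 0], "turn": -0.055},
  {"claw": 0.6, "travel": [0.019, -0.033, 0], "turn": -0.055},
  {"claw": 0.6, "travel": [0.019, -0.033, 0], "turn": -0.055},
  {"claw": 0.6, "travel": [0.019, -0.033, 0], "turn": -0.055},
  {"claw": 0.6, "travel": [0.019, -0.033, 0], "turn": -0.055},
  {"claw": 0.6, "travel": [0.019, -0.033, 0], "turn": -0.055},
])

```text
time_s: 2.4
tcp_pos: [668.0, -228.5, 234.2]
ee_rot: [[0.994, -0.104, 0.021], [-0.105, -0.994, 0.01], [0.019, -0.012, -1.0]]
ft_force: [0.7, 0.5, 1.0]
width: 52.3
```

```bash
cat > look.py <<'E'
import sys
from h import *
n,u,v,w,h,f,out=sys.argv[1:];u,v,w,h=map(int,(u,v,w,h))
im,K,T,c=cam(n);cv2.imwrite("pics/"+out,cv2.resize(im[v:v+h,u:u+w],None,fx=float(f),fy=float(f),interpolation=cv2.INTER_CUBIC))
s=telemetry.sense();r=np.array(s["ee_rot"]);print(np.round(s["tcp_pos"],1),"jaw",np.degrees(np.arctan2(r[1,0],r[0,0])).round(1),"w",round(s["width"],1),np.round(s["ft_force"],1),s["time_s"],"tilt",np.round(r[:,2],3))
E
python3 look.py scene 130 100 260 200 3 a1.png
```

```text
[ 668.6 -237.9  231.6] jaw -6.6 w 52.2 [ 0.8 -3.8 -0.4] 2.45 tilt [ 0.019  0.    -1.   ]
```

View pics/a1.png

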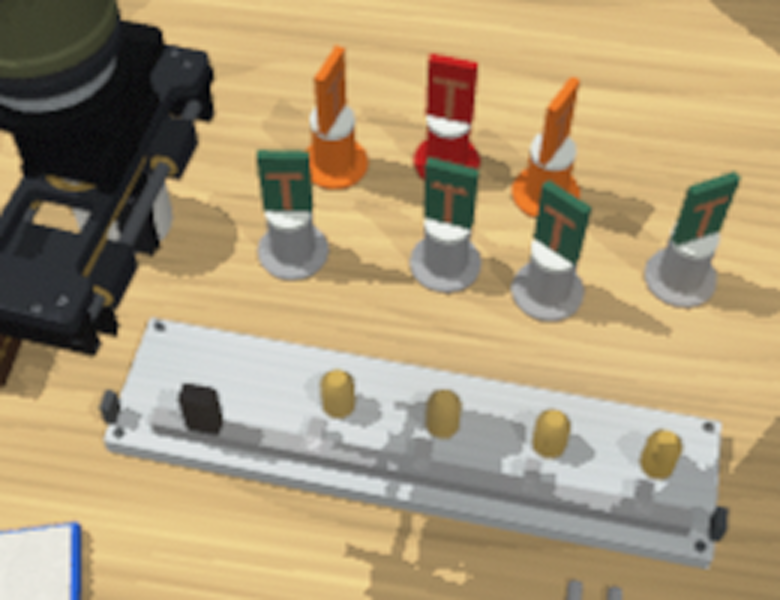

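The grip is free at (200,408) in the crop and the bar is not open yet. The tool overshot slightly, so I'll centre it above the grip.

Emit:
servo_tool([
  {"claw": 0.6, "travel": [-0.005, 0.018, -0.02], "turn": 0.03},
  {"claw": 0.6, "travel": [-0.004, 0.015, -0.03], "turn": 0.03},
  {"claw": 0.6, "travel": [0, 0, -0.02], "turn": 0},
  {"claw": 0.6, "travel": [0, 0, 0], "turn": 0},
  {"claw": 0.6, "travel": [0, 0, 0], "turn": 0},
])

```text
time_s: 2.87
tcp_pos: [658.7, -212.9, 157.5]
ee_rot: [[0.998, -0.063, 0.017], [-0.063, -0.998, -0.006], [0.017, 0.005, -1.0]]
ft_force: [0.8, 0.2, 1.1]
width: 52.4
```

Emit:
servo_tool([
  {"claw": 0.6, "travel": [0.001, 0.009, -0.03], "turn": 0.015},
  {"claw": 0.6, "travel": [0, 0, -0.03], "turn": 0},
  {"claw": 0.6, "travel": [0, 0, -0.025], "turn": 0},
  {"claw": 0.6, "travel": [0, 0, -0.01], "turn": 0},
  {"claw": 0.6, "travel": [0, 0, 0], "turn": 0},
])

```text
time_s: 3.28
tcp_pos: [665.0, -204.6, 69.3]
ee_rot: [[0.998, -0.046, 0.031], [-0.046, -0.999, -0.009], [0.031, 0.007, -0.999]]
ft_force: [-0.1, -0.4, 0.6]
width: 52.1
```

```bash
python3 look.py top 260 90 120 110 6 a2.png
```

```text
[ 665.5 -204.7   70.4] jaw -2.6 w 52.2 [-0.3  0.4  0.7] 3.3333 tilt [ 0.032 -0.009 -0.999]
```

View pics/a2.png

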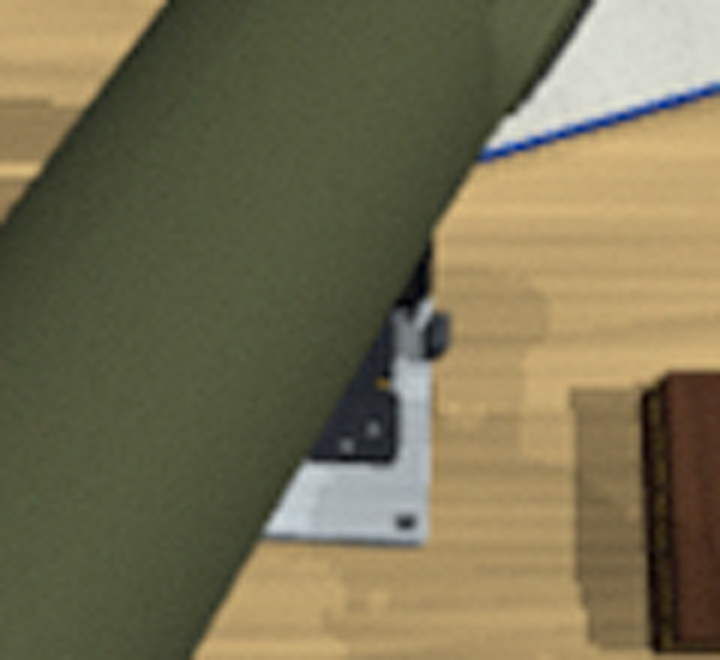

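The arm hides the grip from the top camera. The pose reading is enough, so I'll correct the x drift, descend and close.

Emit:
servo_tool([
  {"claw": 0.6, "travel": [-0.005, 0, -0.006], "turn": 0},
  {"claw": 0.6, "travel": [-0.001, 0.001, -0.005], "turn": 0},
  {"claw": 0.6, "travel": [0, 0, 0], "turn": 0},
  {"claw": 0.0, "travel": [0, 0, 0], "turn": 0},
  {"claw": 0.0, "travel": [0, 0, 0], "turn": 0},
  {"claw": 0.0, "travel": [0, 0, 0], "turn": 0},
  {"claw": 0.0, "travel": [0, 0, 0], "turn": 0},
  {"claw": 0.0, "travel": [0, 0, 0], "turn": 0},
  {"claw": 0.0, "travel": [0, 0, 0], "turn": 0},
])

```text
time_s: 4.08
tcp_pos: [661.0, -206.1, 67.9]
ee_rot: [[0.998, -0.047, 0.038], [-0.046, -0.999, -0.01], [0.039, 0.008, -0.999]]
ft_force: [-12.6, 2.2, 7.9]
width: 20.1
```

Emit:
servo_tool([
  {"claw": 0.0, "travel": [0, 0, 0], "turn": 0},
  {"claw": 0.0, "travel": [0, 0, 0], "turn": 0},
  {"claw": 0.0, "travel": [0, 0, 0], "turn": 0},
])

```text
time_s: 4.33
tcp_pos: [659.0, -206.1, 67.8]
ee_rot: [[0.998, -0.047, 0.034], [-0.047, -0.999, -0.009], [0.035, 0.007, -0.999]]
ft_force: [0.3, -0.0, 0.5]
width: 16.1
```

```bash
python3 look.py scene 130 100 260 200 3 a3.png
```

```text
[ 659.  -206.1   67.8] jaw -2.7 w 16.0 [ 1.1 -0.6  0.4] 4.3833 tilt [ 0.034 -0.009 -0.999]
```

View pics/a3.png

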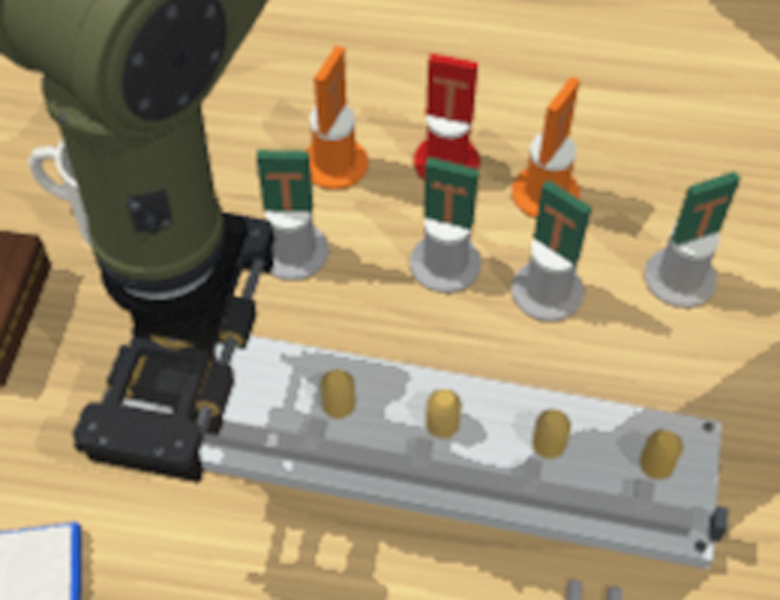

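The jaws hold the grip at 16 mm width. Next, slide it to the open end.

Emit:
servo_tool([
  {"claw": 0.0, "travel": [-0.0004, -0.008, 0], "turn": 0},
  {"claw": 0.0, "travel": [-0.0004, -0.008, 0], "turn": 0},
  {"claw": 0.0, "travel": [-0.0004, -0.008, 0], "turn": 0},
  {"claw": 0.0, "travel": [-0.0004, -0.008, 0], "turn": 0},
  {"claw": 0.0, "travel": [-0.0004, -0.008, 0], "turn": 0},
])

```text
time_s: 4.8
tcp_pos: [657.6, -237.4, 67.7]
ee_rot: [[0.999, -0.04, 0.03], [-0.04, -0.999, 0.008], [0.03, -0.009, -1.0]]
ft_force: [-6.1, 25.6, 12.1]
width: 15.8
```

Emit:
servo_tool([
  {"claw": 0.0, "travel": [0, -0.003, 0], "turn": 0},
  {"claw": 0.0, "travel": [0, -0.003, 0], "turn": 0},
  {"claw": 0.0, "travel": [0, 0, 0], "turn": 0},
])

```text
time_s: 5.05
tcp_pos: [657.6, -237.1, 67.8]
ee_rot: [[0.999, -0.036, 0.027], [-0.037, -0.999, 0.022], [0.026, -0.023, -0.999]]
ft_force: [-0.6, 0.4, 0.6]
width: 15.9
```

Emit:
servo_tool([
  {"claw": 0.6, "travel": [0, 0, 0], "turn": 0},
  {"claw": 0.6, "travel": [0, 0, 0], "turn": 0},
  {"claw": 0.6, "travel": [0, 0, 0], "turn": 0},
  {"claw": 0.6, "travel": [0, 0, 0], "turn": 0},
  {"claw": 0.6, "travel": [0, 0, 0.03], "turn": 0},
  {"claw": 0.6, "travel": [0, 0, 0.03], "turn": 0},
  {"claw": 0.6, "travel": [-0.01, 0.01, 0.03], "turn": 0},
  {"claw": 0.6, "travel": [-0.03, 0.01, 0.03], "turn": 0},
  {"claw": 0.6, "travel": [-0.03, 0.01, 0], "turn": 0.05},
  {"claw": 0.6, "travel": [-0.03, 0.01, 0], "turn": 0.05},
  {"claw": 0.6, "travel": [0, 0, 0], "turn": 0},
])

```text
time_s: 5.97
tcp_pos: [554.0, -210.5, 187.7]
ee_rot: [[0.998, 0.056, 0.029], [0.055, -0.998, 0.01], [0.03, -0.008, -1.0]]
ft_force: [0.4, -0.9, -0.3]
width: 52.2
```

```bash
python3 look.py scene 130 100 260 200 3 a4.png
```

```text
[ 556.7 -210.8  188.2] jaw 3.1 w 52.0 [1.1 0.3 0. ] 6.0167 tilt [ 0.032  0.009 -0.999]
```

View pics/a4.png

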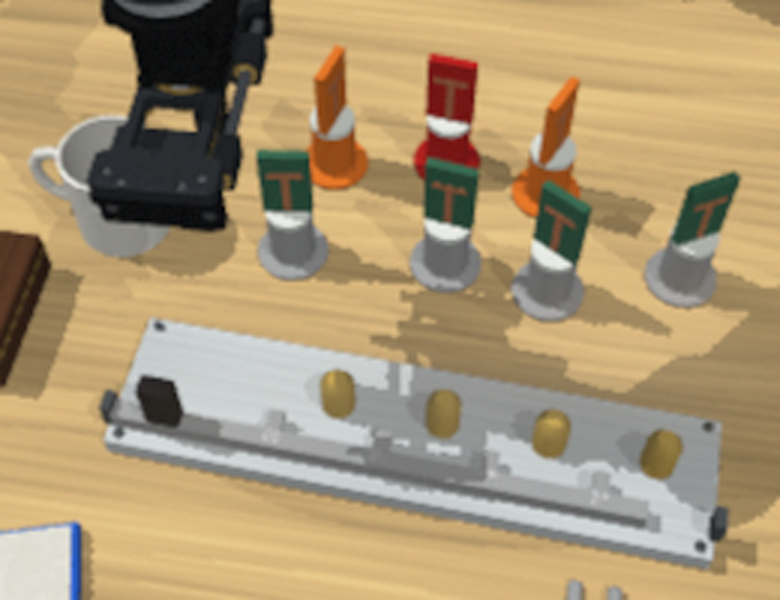

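The grip now sits by the end post and the tabs lie midway between spigots, so the bar is open. Next is element A.

Emit:
servo_tool([
  {"claw": 0.6, "travel": [-0.025, 0.009, 0], "turn": 0.04},
  {"claw": 0.6, "travel": [-0.025, 0.009, 0], "turn": 0.04},
  {"claw": 0.6, "travel": [-0.025, 0.009, 0], "turn": 0.04},
  {"claw": 0.6, "travel": [-0.012, 0.005, 0], "turn": 0},
  {"claw": 0.6, "travel": [0, 0, 0], "turn": 0},
  {"claw": 0.6, "travel": [0, 0, 0], "turn": 0},
])

```text
time_s: 6.52
tcp_pos: [471.3, -181.4, 187.5]
ee_rot: [[0.984, 0.173, 0.037], [0.173, -0.985, 0.006], [0.037, 0.0, -0.999]]
ft_force: [-0.1, 0.2, -0.3]
width: 51.7
```

Emit:
servo_tool([
  {"claw": 0.6, "travel": [-0.002, 0.002, -0.025], "turn": 0},
  {"claw": 0.6, "travel": [-0.001, 0, -0.025], "turn": 0},
  {"claw": 0.6, "travel": [-0.001, 0, -0.025], "turn": 0},
  {"claw": 0.6, "travel": [0, 0, -0.012], "turn": 0},
  {"claw": 0.6, "travel": [0, 0, 0], "turn": 0},
  {"claw": 0.6, "travel": [0, 0, 0], "turn": 0},
])

```text
time_s: 7.02
tcp_pos: [476.8, -185.4, 100.0]
ee_rot: [[0.985, 0.167, 0.047], [0.168, -0.986, -0.003], [0.046, 0.011, -0.999]]
ft_force: [0.1, -0.5, 1.3]
width: 52.0
```

```bash
python3 look.py scene 150 70 150 130 5 a5.png
```

```text
[ 477.  -185.3  100.2] jaw 9.7 w 52.2 [-0.1  0.4  0.8] 7.0667 tilt [ 0.047 -0.003 -0.999]
```

View pics/a5.png

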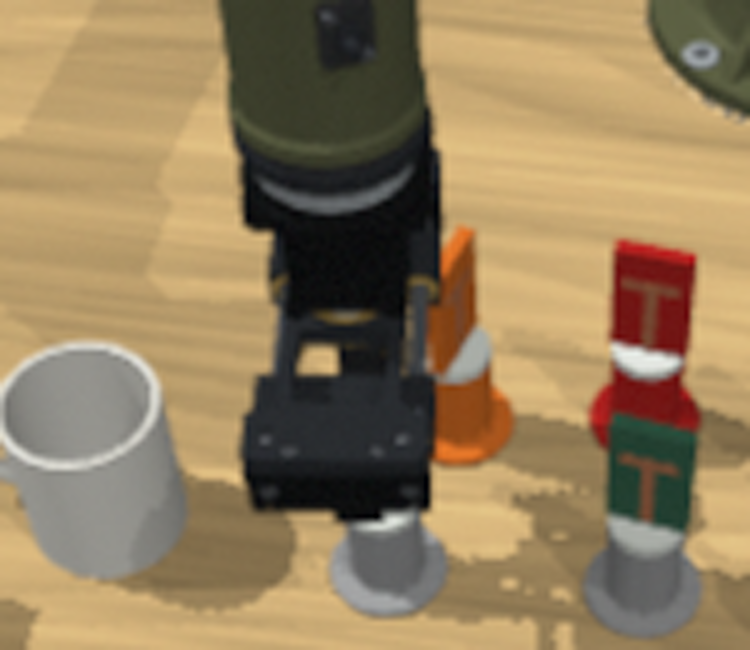

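The gripper is down around blade A and drifted about +6 mm in x and -5 mm in y. I'll correct that and close.

Emit:
servo_tool([
  {"claw": 0.6, "travel": [-0.006, 0.006, 0], "turn": 0},
  {"claw": 0.6, "travel": [0, 0, 0], "turn": 0},
  {"claw": 0.6, "travel": [0, 0, 0], "turn": 0},
])

```text
time_s: 7.32
tcp_pos: [473.2, -180.2, 102.7]
ee_rot: [[0.985, 0.166, 0.051], [0.167, -0.986, -0.005], [0.05, 0.014, -0.999]]
ft_force: [0.4, 1.1, 0.9]
width: 52.2
```

Emit:
servo_tool([
  {"claw": 0.0, "travel": [-0.003, 0.001, -0.003], "turn": 0},
  {"claw": 0.0, "travel": [0, 0, 0], "turn": 0},
  {"claw": 0.0, "travel": [0, 0, 0], "turn": 0},
  {"claw": 0.0, "travel": [0, 0, 0], "turn": 0},
  {"claw": 0.0, "travel": [0, 0, 0], "turn": 0},
  {"claw": 0.0, "travel": [0, 0, 0], "turn": 0},
  {"claw": 0.0, "travel": [0, 0, 0], "turn": 0},
  {"claw": 0.0, "travel": [0, 0, 0], "turn": 0},
  {"claw": 0.0, "travel": [0, 0, 0], "turn": 0},
  {"claw": 0.0, "travel": [0, 0, 0], "turn": 0},
])

```text
time_s: 8.15
tcp_pos: [470.2, -179.2, 102.2]
ee_rot: [[0.985, 0.167, 0.053], [0.167, -0.986, -0.004], [0.052, 0.013, -0.999]]
ft_force: [-2.7, -0.1, 3.8]
width: 7.8
```

Emit:
servo_tool([
  {"claw": 0.0, "travel": [0, 0, 0.015], "turn": 0},
  {"claw": 0.0, "travel": [0, 0, 0.02], "turn": 0},
  {"claw": 0.0, "travel": [0, 0, 0.02], "turn": 0},
  {"claw": 0.0, "travel": [0, 0, 0.015], "turn": 0},
  {"claw": 0.0, "travel": [0, 0, 0.01], "turn": 0},
  {"claw": 0.0, "travel": [0, 0, 0], "turn": 0},
])

```text
time_s: 8.65
tcp_pos: [467.8, -178.2, 181.5]
ee_rot: [[0.985, 0.166, 0.048], [0.167, -0.986, -0.004], [0.047, 0.012, -0.999]]
ft_force: [-0.0, 0.4, -2.0]
width: 7.4
```

Emit:
servo_tool([
  {"claw": 0.0, "travel": [0.02, 0.009, 0], "turn": -0.03},
  {"claw": 0.0, "travel": [0.02, 0.009, 0], "turn": -0.03},
  {"claw": 0.0, "travel": [0.02, 0.009, 0], "turn": -0.03},
  {"claw": 0.0, "travel": [0.02, 0.009, 0], "turn": -0.03},
  {"claw": 0.0, "travel": [0.02, 0.009, 0], "turn": -0.03},
  {"claw": 0.0, "travel": [0.02, 0.009, 0], "turn": -0.03},
  {"claw": 0.0, "travel": [0.015, 0.007, 0], "turn": -0.03},
  {"claw": 0.0, "travel": [0.008, 0.003, 0], "turn": 0},
  {"claw": 0.0, "travel": [0, 0, 0], "turn": 0},
  {"claw": 0.0, "travel": [0, 0, 0], "turn": 0},
  {"claw": 0.0, "travel": [0, 0, 0], "turn": 0},
])

```text
time_s: 9.57
tcp_pos: [611.2, -110.1, 168.1]
ee_rot: [[0.998, -0.052, 0.034], [-0.052, -0.999, -0.012], [0.034, 0.01, -0.999]]
ft_force: [-0.5, -0.3, -2.8]
width: 7.9
```

```bash
python3 look.py scene 180 130 130 110 6 a6.png;python3 look.py top 200 100 130 110 6 a6t.png
```

```text
[ 610.9 -110.5  168.2] jaw -3.0 w 7.7 [ 0.2  0.  -2.5] 9.6167 tilt [ 0.033 -0.012 -0.999]
[ 611.1 -110.6  168.6] jaw -3.1 w 7.8 [ 0.1 -0.5 -2. ] 9.6667 tilt [ 0.034 -0.011 -0.999]
```

View pics/a6.png

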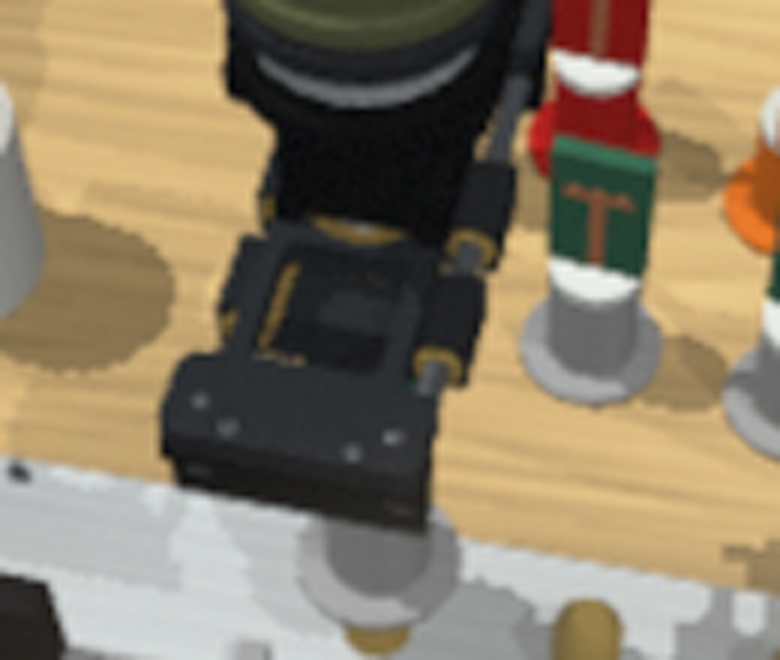

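View pics/a6t.png

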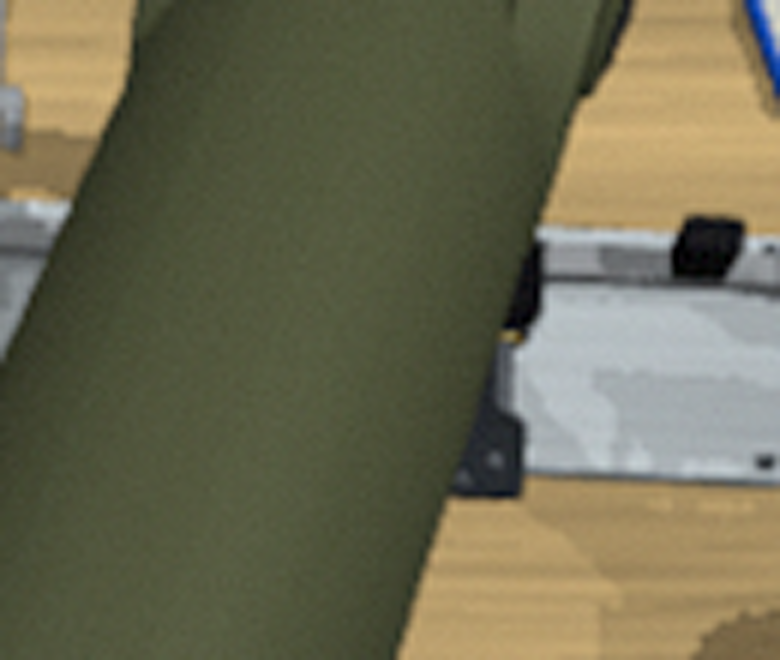

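```bash
cat >> h.py <<'E'
def flange(K,T,left,right,bot,z):
    # centre of a 60 mm disc (underside at height z) from image extreme u left/right and lowest row
    from scipy.optimize import least_squares
    a=np.linspace(0,2*np.pi,180)
    def f(c):
        P=np.array([proj(K,T,(c[0]+30*np.cos(t),c[1]+30*np.sin(t),z)) for t in a])
        return [ (P[:,0].min()+P[:,0].max())/2-(left+right)/2, P[:,1].max()-bot]
    r=least_squares(f,[600,0]);P=np.array([proj(K,T,(r.x[0]+30*np.cos(t),r.x[1]+30*np.sin(t),z)) for t in a])
    return r.x, P[:,0].max()-P[:,0].min()
E
python3 - <<'E'
from h import *
im,K,T,c=cam("scene")
g=lambda x:(x+.5)/6-.5
for z in(62,66,70):print(flange(K,T,180+g(298),180+g(462),130+g(628),z),27.3)
print(-T[:3,:3].T@T[:3,3])
E
```

```text
(array([ 610.57046894, -112.9242995 ]), np.float64(27.317123182460733)) 27.3
(array([ 612.66231145, -112.39351624]), np.float64(27.461197594324545)) 27.3
(array([ 614.75415389, -111.86273258]), np.float64(27.60679980208073)) 27.3
[1031.16404299   -8.16224331  809.86020297]
```

Emit:
servo_tool([
  {"claw": 0.0, "travel": [0.006, 0, 0], "turn": 0},
  {"claw": 0.0, "travel": [0, 0, 0], "turn": 0},
  {"claw": 0.0, "travel": [0, 0, 0], "turn": 0},
])

```text
time_s: 9.97
tcp_pos: [617.0, -112.0, 170.1]
ee_rot: [[0.998, -0.056, 0.037], [-0.055, -0.998, -0.01], [0.037, 0.008, -0.999]]
ft_force: [-0.7, -0.3, -2.5]
width: 7.5
```

Emit:
servo_tool([
  {"claw": 0.0, "travel": [-0.001, 0.001, -0.012], "turn": 0},
  {"claw": 0.0, "travel": [-0.001, 0.001, -0.01], "turn": 0},
  {"claw": 0.0, "travel": [0, 0, 0], "turn": 0},
])

```text
time_s: 10.22
tcp_pos: [614.6, -110.8, 147.1]
ee_rot: [[0.998, -0.057, 0.038], [-0.056, -0.998, -0.011], [0.038, 0.009, -0.999]]
ft_force: [-0.7, 0.6, -2.5]
width: 8.0
```

Emit:
servo_tool([
  {"claw": 0.0, "travel": [0.001, 0, -0.01], "turn": 0},
  {"claw": 0.0, "travel": [0, 0, -0.01], "turn": 0},
  {"claw": 0.0, "travel": [0, 0, -0.005], "turn": 0},
  {"claw": 0.0, "travel": [0, 0, 0], "turn": 0},
])

```text
time_s: 10.55
tcp_pos: [617.4, -111.0, 122.0]
ee_rot: [[0.998, -0.056, 0.042], [-0.056, -0.998, -0.011], [0.042, 0.008, -0.999]]
ft_force: [-4.4, -0.7, 4.9]
width: 8.0
```

Emit:
servo_tool([
  {"claw": 0.0, "travel": [0, 0, -0.004], "turn": 0},
  {"claw": 0.0, "travel": [0, 0, -0.002], "turn": 0},
  {"claw": 0.5, "travel": [0, 0, 0], "turn": 0},
  {"claw": 0.5, "travel": [0, 0, 0], "turn": 0},
  {"claw": 0.5, "travel": [0, 0, 0], "turn": 0},
  {"claw": 0.5, "travel": [0, 0, 0], "turn": 0},
  {"claw": 0.5, "travel": [0, 0, 0.03], "turn": 0},
  {"claw": 0.5, "travel": [0, 0, 0.03], "turn": 0},
  {"claw": 0.5, "travel": [0, 0, 0.01], "turn": 0},
  {"claw": 0.5, "travel": [0, 0, 0], "turn": 0},
])

```text
time_s: 11.38
tcp_pos: [619.2, -109.7, 189.9]
ee_rot: [[0.998, -0.055, 0.043], [-0.055, -0.998, -0.008], [0.043, 0.006, -0.999]]
ft_force: [0.3, 0.0, 0.4]
width: 42.9
```

```bash
python3 look.py scene 180 100 210 180 3.6 a7.png
```

```text
[ 618.9 -109.6  189.1] jaw -3.1 w 43.1 [0.5 0.8 1.2] 11.4333 tilt [ 0.042 -0.008 -0.999]
```

View pics/a7.png

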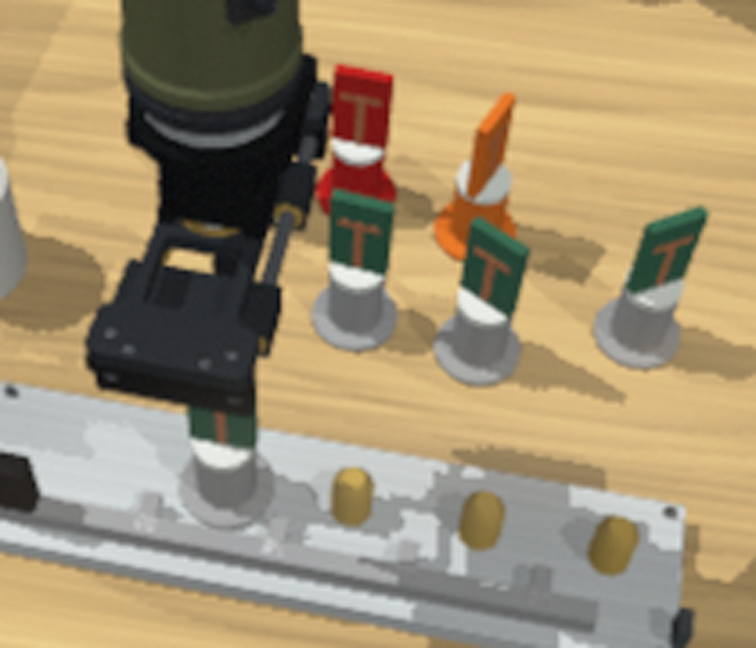

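A is seated on spigot 0 at (222,490) in the crop. B is next.

Emit:
servo_tool([
  {"claw": 0.5, "travel": [-0.022, 0.008, 0], "turn": -0.03},
  {"claw": 0.5, "travel": [-0.022, 0.008, 0], "turn": -0.03},
  {"claw": 0.5, "travel": [-0.022, 0.008, 0], "turn": -0.03},
  {"claw": 0.5, "travel": [-0.022, 0.008, 0], "turn": 0},
  {"claw": 0.5, "travel": [-0.022, 0.008, 0], "turn": 0},
  {"claw": 0.5, "travel": [-0.022, 0.008, 0], "turn": 0},
  {"claw": 0.5, "travel": [-0.015, 0.005, 0], "turn": 0},
  {"claw": 0.5, "travel": [-0.008, 0.003, 0], "turn": 0},
  {"claw": 0.5, "travel": [0, 0, 0], "turn": 0},
  {"claw": 0.5, "travel": [0, 0, 0], "turn": 0},
])

```text
time_s: 12.27
tcp_pos: [449.6, -49.3, 171.0]
ee_rot: [[0.989, -0.143, 0.021], [-0.143, -0.99, -0.017], [0.023, 0.014, -1.0]]
ft_force: [-1.0, -0.4, 0.4]
width: 43.6
```

Emit:
servo_tool([
  {"claw": 0.5, "travel": [0.006, -0.001, -0.015], "turn": 0},
  {"claw": 0.5, "travel": [0, 0, -0.02], "turn": 0},
  {"claw": 0.5, "travel": [0, 0, -0.02], "turn": 0},
  {"claw": 0.5, "travel": [0, 0, -0.01], "turn": 0},
  {"claw": 0.5, "travel": [0, 0, 0], "turn": 0},
  {"claw": 0.5, "travel": [0, 0, 0], "turn": 0},
])

```text
time_s: 12.77
tcp_pos: [458.5, -52.5, 100.9]
ee_rot: [[0.989, -0.145, 0.021], [-0.145, -0.989, -0.021], [0.024, 0.018, -1.0]]
ft_force: [0.3, 0.0, -0.1]
width: 43.4
```

Close on B and lift.

Emit:
servo_tool([
  {"claw": 0.0, "travel": [0.003, 0, 0], "turn": 0},
  {"claw": 0.0, "travel": [0, 0, 0], "turn": 0},
  {"claw": 0.0, "travel": [0, 0, 0], "turn": 0},
  {"claw": 0.0, "travel": [0, 0, 0], "turn": 0},
  {"claw": 0.0, "travel": [0, 0, 0], "turn": 0},
  {"claw": 0.0, "travel": [0, 0, 0], "turn": 0},
  {"claw": 0.0, "travel": [0, 0, 0], "turn": 0},
  {"claw": 0.0, "travel": [0, 0, 0], "turn": 0},
])

```text
time_s: 13.43
tcp_pos: [464.9, -52.9, 103.8]
ee_rot: [[0.989, -0.146, 0.026], [-0.145, -0.989, -0.021], [0.029, 0.017, -0.999]]
ft_force: [0.5, -0.4, -1.7]
width: 7.7
```

Emit:
servo_tool([
  {"claw": 0.0, "travel": [0, 0, 0.015], "turn": 0},
  {"claw": 0.0, "travel": [0, 0, 0.02], "turn": 0},
  {"claw": 0.0, "travel": [0, 0, 0.02], "turn": 0},
  {"claw": 0.0, "travel": [0, 0, 0.02], "turn": 0},
  {"claw": 0.0, "travel": [0, 0, 0.005], "turn": 0},
  {"claw": 0.0, "travel": [0, 0, 0], "turn": 0},
])

```text
time_s: 13.93
tcp_pos: [461.0, -53.0, 183.8]
ee_rot: [[0.989, -0.146, 0.02], [-0.145, -0.989, -0.022], [0.023, 0.019, -1.0]]
ft_force: [0.5, 0.1, -2.1]
width: 7.7
```

Emit:
servo_tool([
  {"claw": 0.0, "travel": [0.02, 0.003, 0.001], "turn": 0.03},
  {"claw": 0.0, "travel": [0.02, 0.003, 0.001], "turn": 0.03},
  {"claw": 0.0, "travel": [0.02, 0.003, 0.001], "turn": 0.03},
  {"claw": 0.0, "travel": [0.02, 0.003, 0.001], "turn": 0.01},
  {"claw": 0.0, "travel": [0.02, 0.003, 0.001], "turn": 0},
  {"claw": 0.0, "travel": [0.02, 0.003, 0.001], "turn": 0},
  {"claw": 0.0, "travel": [0.02, 0.002, 0.001], "turn": 0},
  {"claw": 0.0, "travel": [0.012, 0.002, 0], "turn": 0},
  {"claw": 0.0, "travel": [0.005, 0, 0], "turn": 0},
  {"claw": 0.0, "travel": [0, 0, 0], "turn": 0},
  {"claw": 0.0, "travel": [0, 0, 0], "turn": 0},
])

```text
time_s: 14.85
tcp_pos: [616.9, -29.4, 173.2]
ee_rot: [[0.999, -0.039, 0.001], [-0.039, -0.999, -0.022], [0.002, 0.021, -1.0]]
ft_force: [-0.4, 0.3, -1.3]
width: 7.7
```

```bash
python3 look.py scene 220 150 130 110 6 a8.png
```

```text
[616.6 -29.5 173.2] jaw -2.3 w 7.7 [-1.   0.1 -2.3] 14.9 tilt [ 0.001 -0.021 -1.   ]
```

View pics/a8.png

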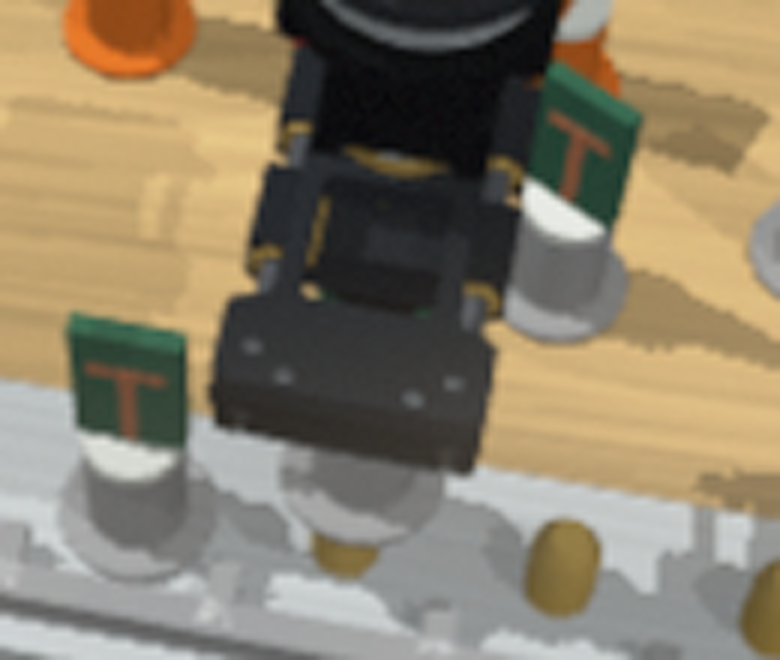

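```bash
python3 - <<'E'
from h import *
im,K,T,c=cam("scene")
g=lambda x:(x+.5)/6-.5
for z in(67,71):print(flange(K,T,220+g(280),220+g(445),150+g(545),z))
E
```

```text
(array([614.68686097, -30.46746297]), np.float64(27.772883727111207))
(array([616.76927161, -30.36891474]), np.float64(27.92030549159216))
```

Emit:
servo_tool([
  {"claw": 0.0, "travel": [0.006, -0.002, 0], "turn": 0},
  {"claw": 0.0, "travel": [0, 0, 0], "turn": 0},
  {"claw": 0.0, "travel": [0, 0, -0.01], "turn": 0},
  {"claw": 0.0, "travel": [0, 0, -0.01], "turn": 0},
  {"claw": 0.0, "travel": [0, 0, 0], "turn": 0},
])

```text
time_s: 15.37
tcp_pos: [621.8, -32.3, 153.5]
ee_rot: [[0.999, -0.041, 0.004], [-0.041, -0.999, -0.018], [0.004, 0.018, -1.0]]
ft_force: [0.2, 0.3, -2.9]
width: 8.0
```

Emit:
servo_tool([
  {"claw": 0.0, "travel": [0, 0, -0.01], "turn": 0},
  {"claw": 0.0, "travel": [0, 0, -0.01], "turn": 0},
  {"claw": 0.0, "travel": [0, 0, -0.008], "turn": 0},
  {"claw": 0.0, "travel": [0, 0, -0.004], "turn": 0},
  {"claw": 0.0, "travel": [0, 0, 0], "turn": 0},
])

```text
time_s: 15.78
tcp_pos: [622.3, -33.1, 122.8]
ee_rot: [[0.999, -0.041, 0.005], [-0.041, -0.999, -0.017], [0.006, 0.017, -1.0]]
ft_force: [-0.5, 0.6, -1.6]
width: 7.8
```

Emit:
servo_tool([
  {"claw": 0.0, "travel": [0, 0, -0.004], "turn": 0},
  {"claw": 0.0, "travel": [0, 0, -0.003], "turn": 0},
])

```text
time_s: 15.95
tcp_pos: [622.9, -33.2, 122.2]
ee_rot: [[0.999, -0.041, 0.006], [-0.041, -0.999, -0.014], [0.007, 0.014, -1.0]]
ft_force: [-8.7, 1.2, 19.4]
width: 7.7
```

Home: the contact force came up. Release and rise, then go to C at (475,33), yaw about -33.

Emit:
servo_tool([
  {"claw": 0.5, "travel": [0, 0, 0], "turn": 0},
  {"claw": 0.5, "travel": [0, 0, 0], "turn": 0},
  {"claw": 0.5, "travel": [0, 0, 0], "turn": 0},
  {"claw": 0.5, "travel": [0, 0, 0], "turn": 0},
  {"claw": 0.5, "travel": [0, 0, 0.03], "turn": 0},
  {"claw": 0.5, "travel": [0, 0, 0.03], "turn": 0},
  {"claw": 0.5, "travel": [0, 0, 0.02], "turn": 0},
  {"claw": 0.5, "travel": [0, 0, 0], "turn": 0},
])

```text
time_s: 16.62
tcp_pos: [621.6, -32.6, 200.4]
ee_rot: [[0.999, -0.041, 0.002], [-0.041, -0.999, -0.015], [0.003, 0.015, -1.0]]
ft_force: [1.0, 0.6, 1.5]
width: 42.5
```

Emit:
servo_tool([
  {"claw": 0.5, "travel": [-0.022, 0.01, 0], "turn": -0.06},
  {"claw": 0.5, "travel": [-0.022, 0.01, 0], "turn": -0.06},
  {"claw": 0.5, "travel": [-0.022, 0.01, 0], "turn": -0.06},
  {"claw": 0.5, "travel": [-0.022, 0.01, 0], "turn": -0.06},
  {"claw": 0.5, "travel": [-0.022, 0.01, 0], "turn": -0.06},
  {"claw": 0.5, "travel": [-0.018, 0.008, 0], "turn": -0.06},
  {"claw": 0.5, "travel": [-0.008, 0.005, 0], "turn": -0.06},
  {"claw": 0.5, "travel": [0, 0, 0], "turn": -0.06},
  {"claw": 0.5, "travel": [0, 0, 0], "turn": 0},
  {"claw": 0.5, "travel": [0, 0, 0], "turn": 0},
])

```text
time_s: 17.45
tcp_pos: [476.7, 33.5, 190.2]
ee_rot: [[0.858, -0.513, -0.015], [-0.514, -0.858, -0.02], [-0.003, 0.025, -1.0]]
ft_force: [0.1, -0.1, 0.3]
width: 43.5
```

```bash
python3 look.py scene 200 100 190 160 4 a9.png
```

```text
[476.8  33.3 190.2] jaw -30.9 w 43.6 [-1.8 -0.2  0.7] 17.5 tilt [-0.015 -0.02  -1.   ]
```

View pics/a9.png

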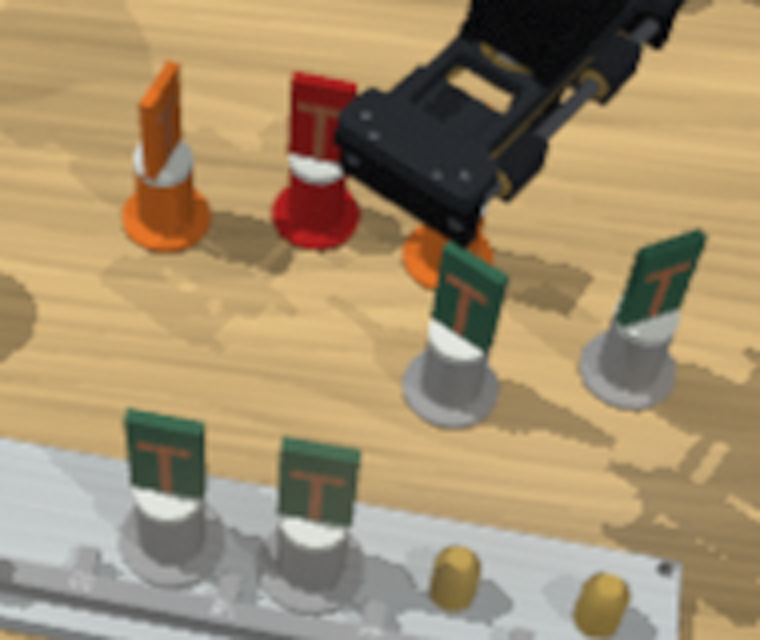

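C and D are unmoved and both fitted elements look right. Descending on C.

Emit:
servo_tool([
  {"claw": 0.5, "travel": [-0.004, 0.001, -0.02], "turn": -0.01},
  {"claw": 0.5, "travel": [0, 0, -0.025], "turn": 0},
  {"claw": 0.5, "travel": [0, 0, -0.022], "turn": 0},
  {"claw": 0.5, "travel": [0, 0, -0.015], "turn": 0},
  {"claw": 0.5, "travel": [0, 0, -0.005], "turn": 0},
  {"claw": 0.5, "travel": [0, 0, 0], "turn": 0},
])

```text
time_s: 18.0
tcp_pos: [475.4, 32.1, 99.6]
ee_rot: [[0.855, -0.519, -0.012], [-0.519, -0.854, -0.022], [0.001, 0.025, -1.0]]
ft_force: [-0.8, 0.6, 0.4]
width: 43.6
```

Emit:
servo_tool([
  {"claw": 0.0, "travel": [0, 0, 0], "turn": 0},
  {"claw": 0.0, "travel": [0, 0, 0], "turn": 0},
  {"claw": 0.0, "travel": [0, 0, 0], "turn": 0},
  {"claw": 0.0, "travel": [0, 0, 0], "turn": 0},
  {"claw": 0.0, "travel": [0, 0, 0], "turn": 0},
  {"claw": 0.0, "travel": [0, 0, 0], "turn": 0},
  {"claw": 0.0, "travel": [0, 0, 0], "turn": 0},
  {"claw": 0.0, "travel": [0, 0, 0], "turn": 0},
])

```text
time_s: 18.67
tcp_pos: [478.8, 32.2, 103.5]
ee_rot: [[0.855, -0.519, -0.006], [-0.519, -0.855, -0.02], [0.006, 0.02, -1.0]]
ft_force: [-0.5, 0.4, -1.9]
width: 7.6
```

Emit:
servo_tool([
  {"claw": 0.0, "travel": [0, 0, 0.015], "turn": 0},
  {"claw": 0.0, "travel": [0, 0, 0.02], "turn": 0},
  {"claw": 0.0, "travel": [0, 0, 0.02], "turn": 0},
  {"claw": 0.0, "travel": [0, 0, 0.02], "turn": 0},
  {"claw": 0.0, "travel": [0, 0, 0.005], "turn": 0},
  {"claw": 0.0, "travel": [0, 0, 0], "turn": 0},
])

```text
time_s: 19.17
tcp_pos: [475.9, 31.5, 184.3]
ee_rot: [[0.855, -0.519, -0.011], [-0.519, -0.855, -0.022], [0.002, 0.025, -1.0]]
ft_force: [0.6, 1.4, -1.2]
width: 7.8
```

Emit:
servo_tool([
  {"claw": 0.0, "travel": [0.02, 0.002, 0.001], "turn": 0.06},
  {"claw": 0.0, "travel": [0.02, 0.002, 0.001], "turn": 0.06},
  {"claw": 0.0, "travel": [0.02, 0.002, 0.001], "turn": 0.06},
  {"claw": 0.0, "travel": [0.02, 0.002, 0.001], "turn": 0.06},
  {"claw": 0.0, "travel": [0.02, 0.002, 0.001], "turn": 0.06},
  {"claw": 0.0, "travel": [0.02, 0.002, 0.001], "turn": 0.06},
  {"claw": 0.0, "travel": [0.015, 0.002, 0.001], "turn": 0.06},
  {"claw": 0.0, "travel": [0.01, 0.001, 0], "turn": 0.06},
  {"claw": 0.0, "travel": [0.004, 0, 0], "turn": 0.02},
  {"claw": 0.0, "travel": [0, 0, 0], "turn": 0},
  {"claw": 0.0, "travel": [0, 0, 0], "turn": 0},
])

```text
time_s: 20.08
tcp_pos: [624.9, 47.2, 173.1]
ee_rot: [[1.0, -0.018, -0.019], [-0.018, -0.999, -0.032], [-0.018, 0.033, -0.999]]
ft_force: [0.2, 0.5, -1.2]
width: 8.1
```

```bash
python3 look.py scene 250 150 130 110 6 b1.png
```

```text
[624.5  47.2 172.9] jaw -1.0 w 8.2 [-0.   0.1 -1.4] 20.1333 tilt [-0.019 -0.032 -0.999]
```

View pics/b1.png

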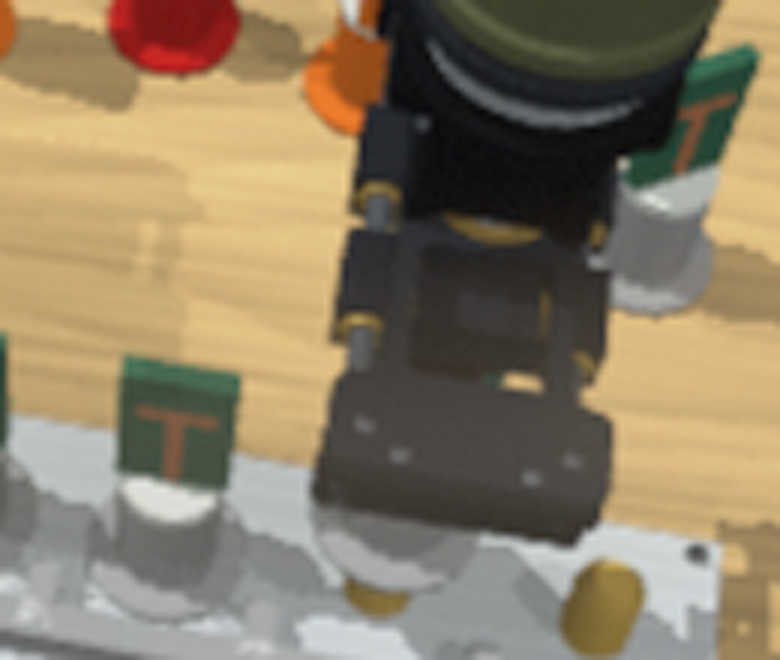

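```bash
python3 - <<'E'
from h import *
im,K,T,c=cam("scene")
g=lambda x:(x+.5)/6-.5
for z in(68,71):print(flange(K,T,250+g(311),250+g(478),150+g(593),z))
E
```

```text
(array([621.51727202,  46.33657405]), np.float64(28.237807540299627))
(array([623.05260441,  46.10583317]), np.float64(28.35015656668429))
```

Emit:
servo_tool([
  {"claw": 0.0, "travel": [0.004, 0.001, 0], "turn": -0.03},
  {"claw": 0.0, "travel": [0, 0, 0], "turn": 0},
  {"claw": 0.0, "travel": [0, 0, -0.01], "turn": 0},
  {"claw": 0.0, "travel": [0, 0, -0.01], "turn": 0},
  {"claw": 0.0, "travel": [0, 0, 0], "turn": 0},
])

```text
time_s: 20.6
tcp_pos: [626.5, 48.2, 151.6]
ee_rot: [[0.999, -0.049, -0.02], [-0.049, -0.998, -0.03], [-0.019, 0.031, -0.999]]
ft_force: [-0.2, 1.0, -0.9]
width: 7.7
```

Emit:
servo_tool([
  {"claw": 0.0, "travel": [0.001, 0, -0.01], "turn": 0},
  {"claw": 0.0, "travel": [0, 0, -0.01], "turn": 0},
  {"claw": 0.0, "travel": [0, 0, -0.008], "turn": 0},
  {"claw": 0.0, "travel": [0, 0, -0.004], "turn": 0},
  {"claw": 0.0, "travel": [0, 0, -0.002], "turn": 0},
  {"claw": 0.0, "travel": [0, 0, -0.002], "turn": 0},
])

```text
time_s: 21.1
tcp_pos: [627.5, 46.8, 121.8]
ee_rot: [[0.999, -0.049, -0.02], [-0.05, -0.998, -0.027], [-0.019, 0.027, -0.999]]
ft_force: [-5.1, -0.4, 11.9]
width: 7.5
```

Emit:
servo_tool([
  {"claw": 0.0, "travel": [0, 0, -0.003], "turn": 0},
  {"claw": 0.5, "travel": [0, 0, 0], "turn": 0},
  {"claw": 0.5, "travel": [0, 0, 0], "turn": 0},
  {"claw": 0.5, "travel": [0, 0, 0], "turn": 0},
  {"claw": 0.5, "travel": [0, 0, 0], "turn": 0},
  {"claw": 0.5, "travel": [0, 0, 0.03], "turn": 0},
  {"claw": 0.5, "travel": [0, 0, 0.03], "turn": 0},
  {"claw": 0.5, "travel": [0, 0, 0.02], "turn": 0},
  {"claw": 0.5, "travel": [0, 0, 0], "turn": 0},
])

```text
time_s: 21.85
tcp_pos: [626.1, 47.1, 199.9]
ee_rot: [[0.999, -0.049, -0.024], [-0.05, -0.998, -0.026], [-0.023, 0.027, -0.999]]
ft_force: [0.4, -1.0, 0.8]
width: 42.7
```

Emit:
servo_tool([
  {"claw": 0.5, "travel": [-0.022, 0.012, 0], "turn": 0.07},
  {"claw": 0.5, "travel": [-0.022, 0.012, 0], "turn": 0.07},
  {"claw": 0.5, "travel": [-0.022, 0.012, 0], "turn": 0.07},
  {"claw": 0.5, "travel": [-0.022, 0.012, 0], "turn": 0.07},
  {"claw": 0.5, "travel": [-0.022, 0.012, 0], "turn": 0.07},
  {"claw": 0.5, "travel": [-0.022, 0.012, 0], "turn": 0.07},
  {"claw": 0.5, "travel": [-0.022, 0.012, 0], "turn": 0.07},
  {"claw": 0.5, "travel": [-0.015, 0.007, 0], "turn": 0.07},
  {"claw": 0.5, "travel": [-0.006, 0.003, 0], "turn": 0.03},
  {"claw": 0.5, "travel": [0, 0, 0], "turn": 0},
  {"claw": 0.5, "travel": [0, 0, 0], "turn": 0},
])

```text
time_s: 22.77
tcp_pos: [441.1, 142.9, 188.6]
ee_rot: [[0.842, 0.54, -0.006], [0.539, -0.841, -0.041], [-0.028, 0.031, -0.999]]
ft_force: [-0.1, -0.6, -0.2]
width: 43.5
```

```bash
python3 look.py scene 220 100 190 160 4 b2.png
```

```text
[441.3 142.7 188.6] jaw 32.6 w 43.5 [ 0.5  1.1 -0.7] 22.8167 tilt [-0.007 -0.041 -0.999]
```

View pics/b2.png

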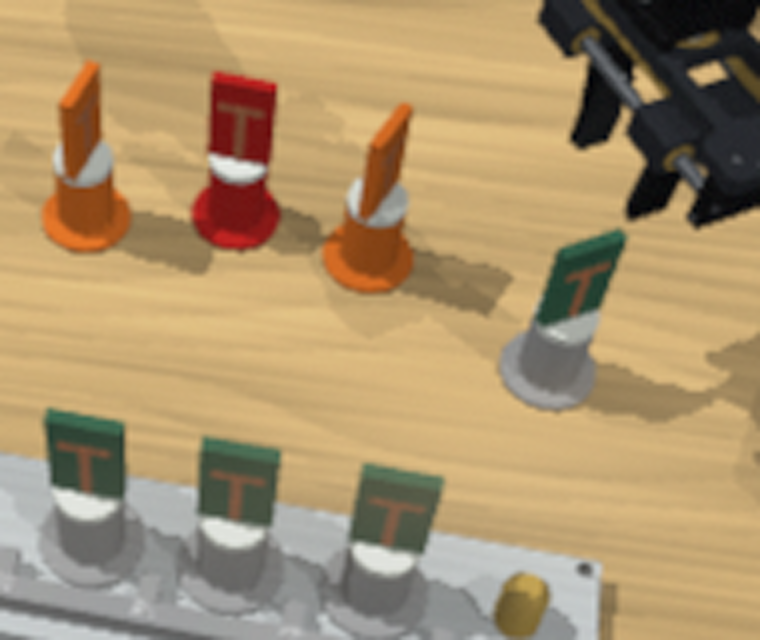

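Three are fitted, and D is unmoved at (367,167) in the full picture. Descending on D.

Emit:
servo_tool([
  {"claw": 0.5, "travel": [0.003, -0.001, -0.02], "turn": -0.02},
  {"claw": 0.5, "travel": [0, 0, -0.025], "turn": 0},
  {"claw": 0.5, "travel": [0, 0, -0.022], "turn": 0},
  {"claw": 0.5, "travel": [0, 0, -0.015], "turn": 0},
  {"claw": 0.5, "travel": [0, 0, -0.004], "turn": 0},
  {"claw": 0.5, "travel": [0, 0, 0], "turn": 0},
])

```text
time_s: 23.32
tcp_pos: [452.6, 136.7, 100.1]
ee_rot: [[0.862, 0.506, -0.0], [0.506, -0.862, -0.043], [-0.022, 0.037, -0.999]]
ft_force: [0.7, 0.3, 0.2]
width: 43.1
```

Emit:
servo_tool([
  {"claw": 0.5, "travel": [-0.006, 0.006, 0], "turn": 0},
  {"claw": 0.5, "travel": [0, 0, 0], "turn": 0},
  {"claw": 0.0, "travel": [0, 0, 0], "turn": 0},
  {"claw": 0.0, "travel": [0, 0, 0], "turn": 0},
  {"claw": 0.0, "travel": [0, 0, 0], "turn": 0},
  {"claw": 0.0, "travel": [0, 0, 0], "turn": 0},
  {"claw": 0.0, "travel": [0, 0, 0], "turn": 0},
  {"claw": 0.0, "travel": [0, 0, 0], "turn": 0},
  {"claw": 0.0, "travel": [0, 0, 0], "turn": 0},
  {"claw": 0.0, "travel": [0, 0, 0], "turn": 0},
])

```text
time_s: 24.15
tcp_pos: [449.9, 143.7, 104.5]
ee_rot: [[0.864, 0.503, 0.006], [0.503, -0.863, -0.04], [-0.015, 0.038, -0.999]]
ft_force: [0.8, 0.3, -1.5]
width: 7.4
```

Emit:
servo_tool([
  {"claw": 0.0, "travel": [0, 0, 0.015], "turn": 0},
  {"claw": 0.0, "travel": [0, 0, 0.02], "turn": 0},
  {"claw": 0.0, "travel": [0, 0, 0.02], "turn": 0},
  {"claw": 0.0, "travel": [0, 0, 0.02], "turn": 0},
  {"claw": 0.0, "travel": [0, 0, 0.005], "turn": 0},
  {"claw": 0.0, "travel": [0, 0, 0], "turn": 0},
])

```text
time_s: 24.65
tcp_pos: [446.6, 141.9, 183.8]
ee_rot: [[0.864, 0.503, -0.001], [0.502, -0.863, -0.044], [-0.023, 0.038, -0.999]]
ft_force: [0.2, 0.2, -2.2]
width: 7.5
```

Emit:
servo_tool([
  {"claw": 0.0, "travel": [0.022, -0.002, 0.001], "turn": -0.07},
  {"claw": 0.0, "travel": [0.022, -0.002, 0.001], "turn": -0.07},
  {"claw": 0.0, "travel": [0.022, -0.002, 0.001], "turn": -0.07},
  {"claw": 0.0, "travel": [0.022, -0.002, 0.001], "turn": -0.07},
  {"claw": 0.0, "travel": [0.022, -0.002, 0.001], "turn": -0.07},
  {"claw": 0.0, "travel": [0.022, -0.002, 0.001], "turn": -0.07},
  {"claw": 0.0, "travel": [0.02, -0.001, 0.001], "turn": -0.07},
  {"claw": 0.0, "travel": [0.014, 0, 0.001], "turn": -0.07},
  {"claw": 0.0, "travel": [0.008, 0, 0], "turn": -0.02},
  {"claw": 0.0, "travel": [0, 0, 0], "turn": 0},
  {"claw": 0.0, "travel": [0, 0, 0], "turn": 0},
])

```text
time_s: 25.57
tcp_pos: [620.5, 126.9, 173.6]
ee_rot: [[0.996, -0.074, -0.044], [-0.075, -0.996, -0.041], [-0.041, 0.044, -0.998]]
ft_force: [0.5, 0.4, -1.8]
width: 7.9
```

```bash
python3 look.py scene 290 160 130 110 6 b3.png
```

```text
[620.2 127.1 173.5] jaw -4.3 w 7.5 [-0.6 -0.2 -2.8] 25.6167 tilt [-0.045 -0.041 -0.998]
```

View pics/b3.png

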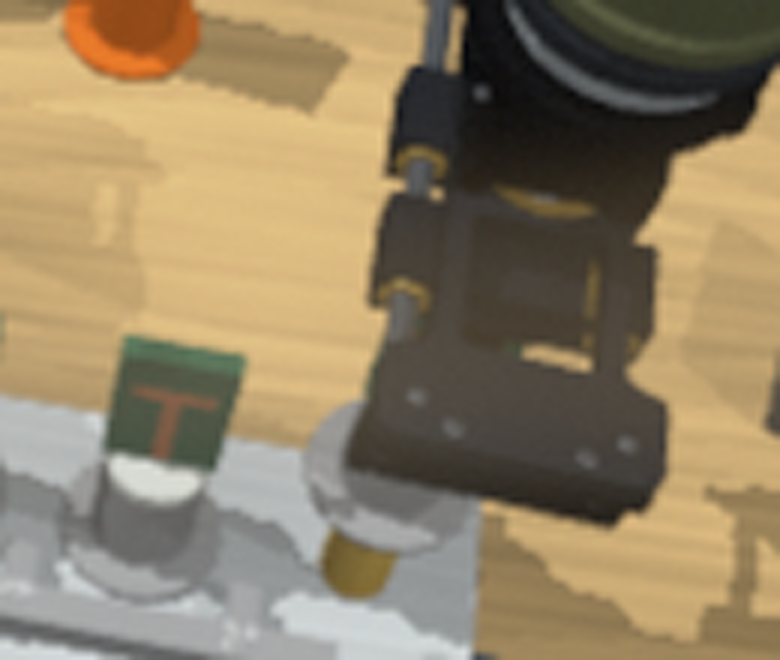

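```bash
python3 - <<'E'
from h import *
im,K,T,c=cam("scene")
g=lambda x:(x+.5)/6-.5
for z in(68,71):print(flange(K,T,290+g(303),290+g(476),160+g(555),z))
E
```

```text
(array([616.45701336, 128.92307299]), np.float64(28.571635924094153))
(array([618.01174836, 128.36481161]), np.float64(28.685340129784493))
```

Emit:
servo_tool([
  {"claw": 0.0, "travel": [0.008, -0.001, 0], "turn": 0.02},
  {"claw": 0.0, "travel": [0.004, -0.001, 0], "turn": 0.01},
  {"claw": 0.0, "travel": [0, 0, 0], "turn": 0},
  {"claw": 0.0, "travel": [0, 0, 0], "turn": 0},
])

```text
time_s: 26.0
tcp_pos: [629.1, 126.7, 174.5]
ee_rot: [[0.998, -0.038, -0.045], [-0.039, -0.998, -0.039], [-0.043, 0.04, -0.998]]
ft_force: [-0.8, 0.6, -1.6]
width: 7.9
```

```bash
python3 look.py scene 290 160 130 110 6 b4.png
```

```text
[629.1 126.7 174.6] jaw -2.3 w 7.7 [-0.   0.6 -1.9] 26.05 tilt [-0.045 -0.038 -0.998]
```

View pics/b4.png

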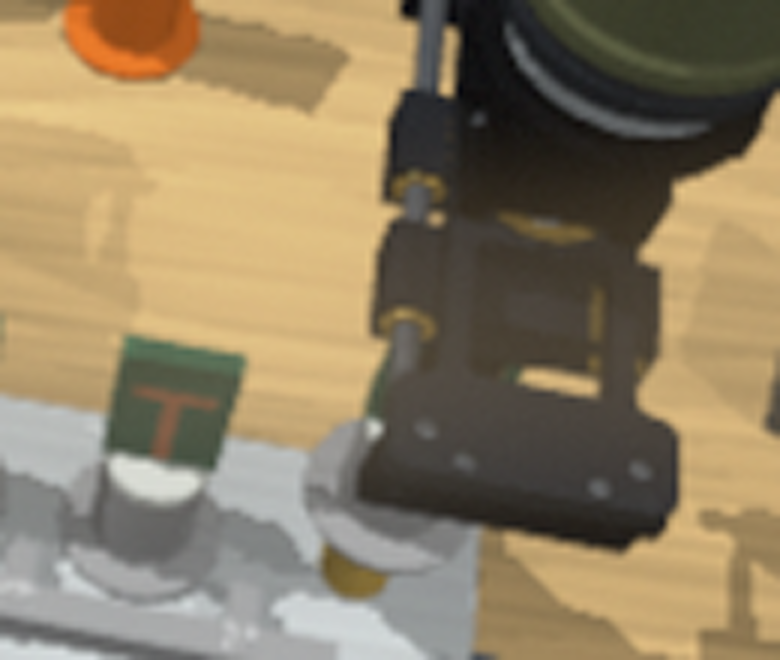

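```bash
python3 - <<'E'
from h import *
im,K,T,c=cam("scene")
g=lambda x:(x+.5)/6-.5
for z in(68,71):print(flange(K,T,290+g(303),290+g(479),160+g(574),z))
print(6*(proj(K,T,(629.6,126.2,60))-[290,160]),6*(proj(K,T,(629.6,126.2,20))-[290,160]),6*(proj(K,T,(629.6,126.2,71))-[290,160]))
E
```

```text
(array([623.6179811 , 129.63560284]), np.float64(28.71264347456696))
(array([625.14375157, 129.07449888]), np.float64(28.826897508970774))
[373.41313096 517.35270966] [351.97588369 566.46244232] [379.61091306 503.15445844]
```

Emit:
servo_tool([
  {"claw": 0.0, "travel": [0.005, -0.004, 0], "turn": 0},
  {"claw": 0.0, "travel": [0, 0, 0], "turn": 0},
  {"claw": 0.0, "travel": [0, 0, -0.01], "turn": 0},
  {"claw": 0.0, "travel": [0, 0, -0.01], "turn": 0},
  {"claw": 0.0, "travel": [0, 0, 0], "turn": 0},
])

```text
time_s: 26.52
tcp_pos: [634.4, 122.7, 153.7]
ee_rot: [[0.998, -0.038, -0.043], [-0.039, -0.999, -0.037], [-0.042, 0.039, -0.998]]
ft_force: [-1.3, 1.0, -2.5]
width: 7.8
```

Emit:
servo_tool([
  {"claw": 0.0, "travel": [-0.001, 0.001, -0.008], "turn": 0},
  {"claw": 0.0, "travel": [0, 0, -0.006], "turn": 0},
  {"claw": 0.0, "travel": [0, 0, 0], "turn": 0},
])

```text
time_s: 26.77
tcp_pos: [632.0, 123.9, 136.7]
ee_rot: [[0.998, -0.037, -0.047], [-0.039, -0.999, -0.038], [-0.045, 0.039, -0.998]]
ft_force: [-0.8, -0.4, -2.0]
width: 7.6
```

Emit:
servo_tool([
  {"claw": 0.0, "travel": [0, 0, -0.008], "turn": 0},
  {"claw": 0.0, "travel": [0, 0, -0.005], "turn": 0},
  {"claw": 0.0, "travel": [0, 0, -0.002], "turn": 0},
])

```text
time_s: 27.02
tcp_pos: [632.4, 124.0, 124.5]
ee_rot: [[0.998, -0.037, -0.046], [-0.039, -0.999, -0.037], [-0.045, 0.038, -0.998]]
ft_force: [-6.5, -0.7, 19.7]
width: 7.7
```

Emit:
servo_tool([
  {"claw": 0.0, "travel": [0, 0, -0.003], "turn": 0},
  {"claw": 0.5, "travel": [0, 0, 0], "turn": 0},
  {"claw": 0.5, "travel": [0, 0, 0], "turn": 0},
  {"claw": 0.5, "travel": [0, 0, 0], "turn": 0},
  {"claw": 0.5, "travel": [0, 0, 0], "turn": 0},
  {"claw": 0.5, "travel": [0, 0, 0.03], "turn": 0},
  {"claw": 0.5, "travel": [0, 0, 0.03], "turn": 0},
  {"claw": 0.5, "travel": [0, 0.01, 0.02], "turn": 0},
  {"claw": 0.5, "travel": [-0.02, 0.03, 0], "turn": 0},
  {"claw": 0.5, "travel": [-0.02, 0.03, 0], "turn": 0},
  {"claw": 0.5, "travel": [-0.02, 0.03, 0], "turn": 0},
  {"claw": 0.5, "travel": [-0.02, 0.03, 0], "turn": 0},
])

```text
time_s: 28.02
tcp_pos: [556.0, 244.2, 207.5]
ee_rot: [[0.998, -0.059, -0.039], [-0.06, -0.997, -0.042], [-0.036, 0.045, -0.998]]
ft_force: [0.3, 0.4, -1.4]
width: 43.6
```

```bash
python3 look.py scene 160 160 250 130 3.1 b5.png;python3 look.py top 0 100 420 180 1.9 b5t.png
```

```text
[550.8 254.1 207.1] jaw -2.8 w 43.2 [-3.   6.8  0.2] 28.0667 tilt [-0.043 -0.037 -0.998]
[552.3 251.9 206.8] jaw -2.7 w 43.4 [ 1.  -0.  -0.9] 28.1167 tilt [-0.042 -0.038 -0.998]
```

View pics/b5.png

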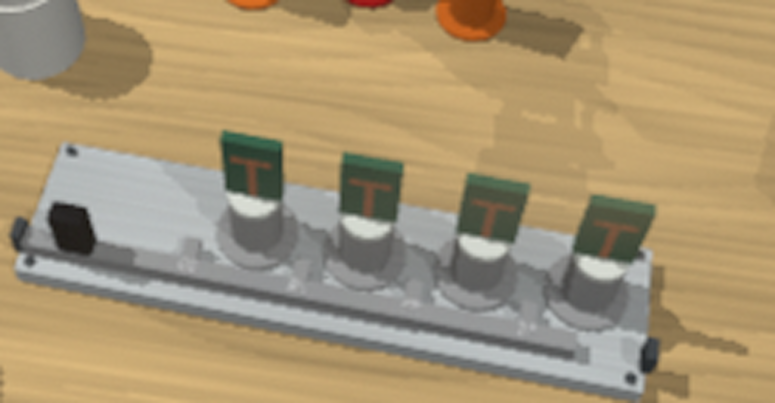

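View pics/b5t.png

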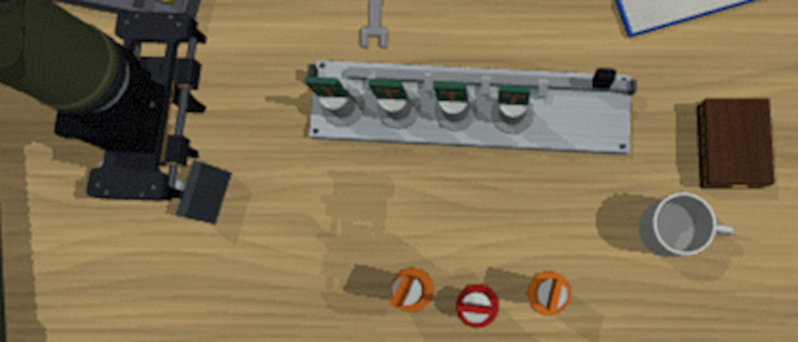

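All four stand on spigots. Checking the heights before locking.

```bash
python3 - <<'E'
from h import *
I={n:cam(n) for n in("scene","top")}
# top edge row of each blade: topmost green line midpoint in scene cast on z=147, and in top
for n in I:
    im,K,T,c=I[n];M=cv2.morphologyEx(masks(im)["green"].astype(np.uint8),cv2.MORPH_CLOSE,np.ones((5,5)))
    B=[b for b in blobs(M,30) if (200<b[1][1]<270 if n=="scene" else 130<b[1][1]<170)]
    B.sort(key=lambda b:b[1][0]*(1 if n=="scene" else -1))
    for i,(a,ce,m) in enumerate(B):
        ys,xs=np.nonzero(m);r=cv2.minAreaRect(np.stack([xs,ys],1).astype(np.float32))
        print(n,a,np.round(ce,1),np.round(r[1],1),round(r[2],1),"y",ys.min(),ys.max(),"x",xs.min(),xs.max())
P=np.array([[618.4,-112.8],[622.3,-33.1],[625.8,46.7],[629.6,126.2]])
for p in P:
    a=np.radians(-2.7);u=np.array([-np.sin(a),np.cos(a)])*20;w=np.array([np.cos(a),np.sin(a)])*4
    Q=[p+u+w,p+u-w,p-u+w,p-u-w]
    for n in I:
        im,K,T,c=I[n];q=np.array([proj(K,T,(*k,z)) for k in Q for z in(81,147)]);print(n,"pred y",q[:,1].min().round(1),q[:,1].max().round(1),"x",q[:,0].min().round(1),q[:,0].max().round(1))
E
```

```text
top 137 [270.  149.3] [15.  9.] 0.0 y 145 154 x 263 278
top 139 [236.8 147.7] [16.  9.] 0.0 y 143 152 x 229 245
top 151 [203.6 146.1] [ 9. 19.] 90.0 y 142 151 x 194 213
top 149 [171.2 145.1] [22.   8.7] 7.1 y 140 150 x 161 182
scene pred y 200.9 224.1 x 230.7 251.5
top pred y 144.8 156.1 x 262.2 279.6
scene pred y 207.9 231.1 x 269.0 290.3
top pred y 143.0 154.4 x 227.9 246.5
scene pred y 215.0 238.0 x 306.3 330.5
top pred y 141.3 152.9 x 193.7 214.8
scene pred y 222.3 245.2 x 344.4 371.6
top pred y 139.6 151.3 x 159.8 183.3
```

The blade extents match the predictions in both views, so all four are home. Next, lock: go back to the grip at about (657.6,-237).

Emit:
servo_tool([
  {"claw": 0.6, "travel": [0.005, -0.025, 0.002], "turn": 0},
  {"claw": 0.6, "travel": [0.007, -0.035, 0.001], "turn": 0},
  {"claw": 0.6, "travel": [0.007, -0.035, 0.001], "turn": 0},
  {"claw": 0.6, "travel": [0.007, -0.035, 0], "turn": 0},
  {"claw": 0.6, "travel": [0.007, -0.035, 0], "turn": 0},
  {"claw": 0.6, "travel": [0.007, -0.035, 0], "turn": 0},
  {"claw": 0.6, "travel": [0.007, -0.035, 0], "turn": 0},
  {"claw": 0.6, "travel": [0.007, -0.035, 0], "turn": 0},
])

```text
time_s: 28.88
tcp_pos: [611.6, -39.1, 209.7]
ee_rot: [[0.998, -0.052, -0.037], [-0.054, -0.997, -0.046], [-0.035, 0.048, -0.998]]
ft_force: [0.2, 0.7, 0.3]
width: 52.2
```

Emit:
servo_tool([
  {"claw": 0.6, "travel": [0.008, -0.033, 0], "turn": 0},
  {"claw": 0.6, "travel": [0.008, -0.033, 0], "turn": 0},
  {"claw": 0.6, "travel": [0.008, -0.033, 0], "turn": 0},
  {"claw": 0.6, "travel": [0.008, -0.033, 0], "turn": 0},
  {"claw": 0.6, "travel": [0.008, -0.03, 0], "turn": 0},
  {"claw": 0.6, "travel": [0.004, -0.015, 0], "turn": 0},
  {"claw": 0.6, "travel": [0.001, -0.005, 0], "turn": 0},
  {"claw": 0.6, "travel": [0, 0, 0], "turn": 0},
  {"claw": 0.6, "travel": [0, 0, 0], "turn": 0},
])

```text
time_s: 29.63
tcp_pos: [649.2, -265.9, 209.2]
ee_rot: [[0.995, -0.093, -0.042], [-0.096, -0.993, -0.065], [-0.036, 0.068, -0.997]]
ft_force: [-0.7, 1.1, 0.1]
width: 52.0
```

Emit:
servo_tool([
  {"claw": 0.6, "travel": [0.004, 0.015, -0.02], "turn": 0.03},
  {"claw": 0.6, "travel": [0.003, 0.012, -0.03], "turn": 0.02},
  {"claw": 0.6, "travel": [0, 0, -0.025], "turn": 0},
  {"claw": 0.6, "travel": [0, 0, -0.015], "turn": 0},
  {"claw": 0.6, "travel": [0, 0, 0], "turn": 0},
  {"claw": 0.6, "travel": [0, 0, 0], "turn": 0},
])

```text
time_s: 30.13
tcp_pos: [657.4, -228.9, 118.3]
ee_rot: [[0.999, -0.033, -0.034], [-0.035, -0.997, -0.063], [-0.032, 0.064, -0.997]]
ft_force: [-0.5, -0.7, -0.2]
width: 52.1
```

Emit:
servo_tool([
  {"claw": 0.6, "travel": [0, -0.006, -0.015], "turn": -0.015},
  {"claw": 0.6, "travel": [0, 0, -0.02], "turn": 0},
  {"claw": 0.6, "travel": [0, 0, -0.012], "turn": 0},
  {"claw": 0.6, "travel": [0, 0, -0.004], "turn": 0},
  {"claw": 0.6, "travel": [0, 0, 0], "turn": 0},
])

```text
time_s: 30.55
tcp_pos: [660.7, -234.0, 69.0]
ee_rot: [[0.999, -0.048, -0.027], [-0.049, -0.997, -0.063], [-0.024, 0.064, -0.998]]
ft_force: [-0.3, 0.6, 0.1]
width: 52.3
```

Emit:
servo_tool([
  {"claw": 0.0, "travel": [-0.003, -0.003, -0.001], "turn": 0},
  {"claw": 0.0, "travel": [0, 0, 0], "turn": 0},
  {"claw": 0.0, "travel": [0, 0, 0], "turn": 0},
  {"claw": 0.0, "travel": [0, 0, 0], "turn": 0},
  {"claw": 0.0, "travel": [0, 0, 0], "turn": 0},
  {"claw": 0.0, "travel": [0, 0, 0], "turn": 0},
  {"claw": 0.0, "travel": [0, 0, 0], "turn": 0},
  {"claw": 0.0, "travel": [0, 0, 0], "turn": 0},
  {"claw": 0.0, "travel": [0, 0, 0], "turn": 0},
])

```text
time_s: 31.3
tcp_pos: [657.4, -239.5, 71.7]
ee_rot: [[0.998, -0.05, -0.025], [-0.052, -0.997, -0.064], [-0.022, 0.065, -0.998]]
ft_force: [-0.1, -0.4, -0.7]
width: 16.0
```

Emit:
servo_tool([
  {"claw": 0.0, "travel": [0.0004, 0.008, 0], "turn": 0},
  {"claw": 0.0, "travel": [0.0004, 0.008, 0], "turn": 0},
  {"claw": 0.0, "travel": [0.0004, 0.008, 0], "turn": 0},
  {"claw": 0.0, "travel": [0.0004, 0.008, 0], "turn": 0},
  {"claw": 0.0, "travel": [0, 0, 0], "turn": 0},
])

```text
time_s: 31.72
tcp_pos: [658.8, -207.8, 71.7]
ee_rot: [[0.998, -0.051, -0.024], [-0.053, -0.996, -0.069], [-0.021, 0.07, -0.997]]
ft_force: [-1.3, 1.1, 0.1]
width: 16.1
```

Emit:
servo_tool([
  {"claw": 0.0, "travel": [0.0004, 0.007, 0], "turn": 0},
  {"claw": 0.0, "travel": [0, 0.005, 0], "turn": 0},
  {"claw": 0.0, "travel": [0, 0.004, 0], "turn": 0},
])

```text
time_s: 31.97
tcp_pos: [659.1, -199.5, 71.8]
ee_rot: [[0.998, -0.054, -0.021], [-0.055, -0.995, -0.084], [-0.017, 0.085, -0.996]]
ft_force: [2.9, -12.7, -7.3]
width: 15.8
```

The bar travelled 40 mm to a stop with a reaction of 13 N. Release and rise.

Emit:
servo_tool([
  {"claw": 0.0, "travel": [0, 0.004, 0], "turn": 0},
  {"claw": 0.0, "travel": [0, 0, 0], "turn": 0},
  {"claw": 0.6, "travel": [0, 0, 0], "turn": 0},
  {"claw": 0.6, "travel": [0, 0, 0], "turn": 0},
  {"claw": 0.6, "travel": [0, 0, 0], "turn": 0},
  {"claw": 0.6, "travel": [0, 0, 0], "turn": 0},
  {"claw": 0.6, "travel": [0, 0, 0.03], "turn": 0},
  {"claw": 0.6, "travel": [0, 0, 0.03], "turn": 0},
  {"claw": 0.6, "travel": [0, 0, 0.03], "turn": 0},
  {"claw": 0.6, "travel": [0, 0, 0.04], "turn": 0},
  {"claw": 0.6, "travel": [0, 0, 0.02], "turn": 0},
])

```text
time_s: 32.88
tcp_pos: [656.1, -187.9, 220.3]
ee_rot: [[0.998, -0.049, -0.032], [-0.052, -0.996, -0.079], [-0.028, 0.081, -0.996]]
ft_force: [1.1, -1.2, 0.6]
width: 51.4
```

```bash
python3 look.py scene 0 0 512 384 1.5 b6.png;python3 look.py top 0 100 420 180 1.9 b6t.png
```

```text
[ 657.4 -188.2  223.3] jaw -2.9 w 51.9 [ 1.6 -0.2  3.4] 32.9333 tilt [-0.028 -0.08  -0.996]
[ 656.9 -188.1  220.5] jaw -2.9 w 51.9 [ 1.  -0.4 -0.6] 32.9833 tilt [-0.029 -0.08  -0.996]
```

View pics/b6.png

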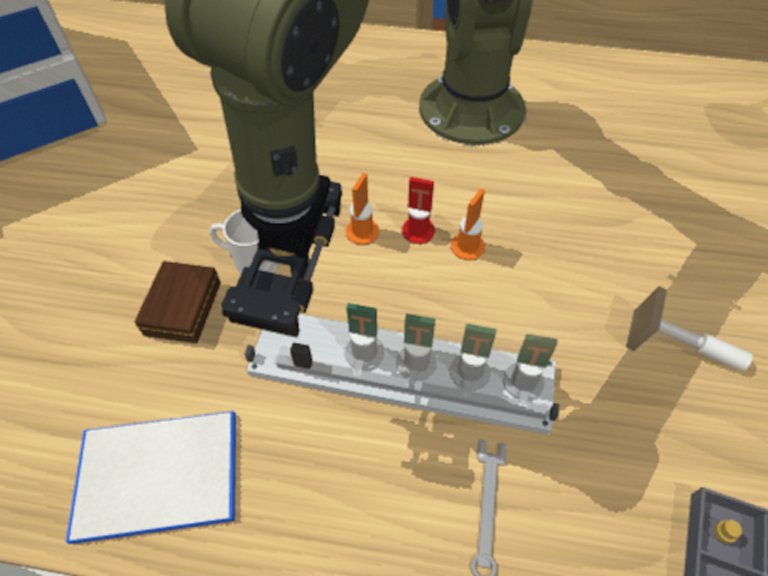

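View pics/b6t.png

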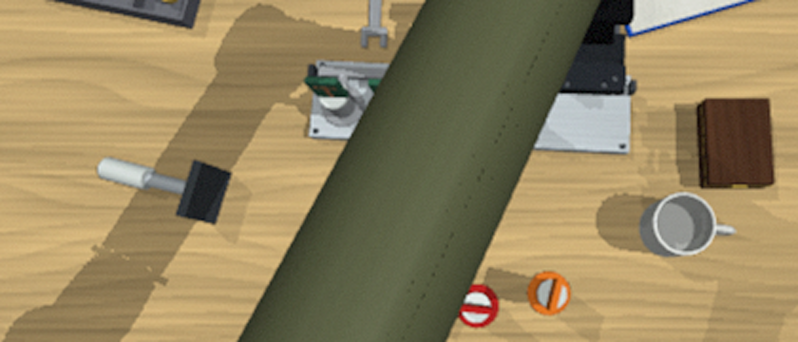

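Locked: the grip is at (301,355) and all four blades are upright and in line. The probe still lies at (690,330) in the scene picture. Measuring it.

```bash
python3 - <<'E'
from h import *
im,K,T,c=cam("top");im2,K2,T2,_=cam("scene")
g=lambda x,y:(30+(x+.5)/6-.5,160+(y+.5)/6-.5)
g2=lambda x,y:(400+(x+.5)/6-.5,180+(y+.5)/6-.5)
he=onz(K,T,g(133,172),19);hr=onz(K,T,g(285,207),22);mf=onz(K,T,g(400,228),33)
print(he,hr,mf)
print("scene", onz(K2,T2,g2(592,372),19),onz(K2,T2,g2(410,292),22),onz(K2,T2,g2(250,222),33))
v=he-mf;print("axis ang",np.degrees(np.arctan2(v[1],v[0])),np.linalg.norm(v))
print("tri",tri(*ray(K,T,g(133,172)),*ray(K2,T2,g2(592,372))),tri(*ray(K,T,g(285,207)),*ray(K2,T2,g2(410,292))),tri(*ray(K,T,g(400,228)),*ray(K2,T2,g2(250,222))))
E
```

```text
[538.4195429  465.79370431  19.        ] [522.76575182 395.2155623   22.        ] [512.30018139 338.50210216  33.        ]
scene [542.63587616 457.57454838  19.        ] [520.22130161 393.23947724  22.        ] [505.59052621 331.11614877  33.        ]
axis ang 78.40425524469077 130.69572687747916
tri (array([538.84897872, 464.19530014,  14.75736204]), np.float64(7.104793118171307)) (array([522.21979288, 392.41370377,  25.49980306]), np.float64(1.7063367462843715)) (array([510.96381158, 330.49269565,  42.47452759]), np.float64(6.447301602412551))
```

Emit:
servo_tool([
  {"claw": 0.8, "travel": [-0.007, 0.02, 0], "turn": -0.01},
  {"claw": 0.8, "travel": [-0.007, 0.034, 0], "turn": -0.01},
  {"claw": 0.8, "travel": [-0.007, 0.034, 0], "turn": -0.01},
  {"claw": 0.8, "travel": [-0.007, 0.034, 0], "turn": -0.01},
  {"claw": 0.8, "travel": [-0.007, 0.034, 0], "turn": -0.01},
  {"claw": 0.8, "travel": [-0.007, 0.034, 0], "turn": -0.01},
  {"claw": 0.8, "travel": [-0.007, 0.034, 0], "turn": -0.01},
  {"claw": 0.8, "travel": [-0.007, 0.034, 0], "turn": -0.01},
  {"claw": 0.8, "travel": [-0.007, 0.034, 0], "turn": -0.01},
  {"claw": 0.8, "travel": [-0.007, 0.034, 0], "turn": -0.01},
  {"claw": 0.8, "travel": [-0.007, 0.034, 0], "turn": -0.01},
  {"claw": 0.8, "travel": [-0.007, 0.034, 0], "turn": -0.01},
])

```text
time_s: 34.08
tcp_pos: [549.0, 213.8, 191.3]
ee_rot: [[0.979, -0.186, -0.086], [-0.193, -0.978, -0.082], [-0.069, 0.097, -0.993]]
ft_force: [0.9, 1.1, 1.5]
width: 69.6
```

Emit:
servo_tool([
  {"claw": 0.9, "travel": [-0.001, 0.022, 0.001], "turn": 0},
  {"claw": 0.9, "travel": [-0.001, 0.022, 0.001], "turn": 0},
  {"claw": 0.9, "travel": [-0.001, 0.022, 0.001], "turn": 0},
  {"claw": 0.9, "travel": [-0.001, 0.022, 0], "turn": 0},
  {"claw": 0.9, "travel": [-0.001, 0.022, 0], "turn": 0},
  {"claw": 0.9, "travel": [-0.001, 0.022, 0], "turn": 0},
  {"claw": 0.9, "travel": [-0.001, 0.022, 0], "turn": 0},
  {"claw": 0.9, "travel": [-0.001, 0.022, 0], "turn": 0},
  {"claw": 0.9, "travel": [-0.001, 0.015, 0], "turn": 0},
  {"claw": 0.9, "travel": [0, 0, 0], "turn": 0},
  {"claw": 0.9, "travel": [0, 0, 0], "turn": 0},
])

```text
time_s: 35.0
tcp_pos: [517.9, 424.8, 167.1]
ee_rot: [[0.979, -0.162, -0.123], [-0.175, -0.979, -0.1], [-0.104, 0.12, -0.987]]
ft_force: [-0.9, -0.6, 1.2]
width: 78.3
```

```bash
python3 look.py scene 330 80 182 180 3.3 c1.png;python3 look.py top 0 120 200 130 4 c1t.png
```

```text
[517.4 424.8 166.7] jaw -10.1 w 78.3 [-0.4 -0.1 -0.3] 35.05 tilt [-0.124 -0.1   -0.987]
[518.1 424.1 167.5] jaw -10.2 w 78.2 [0.5 0.4 0.2] 35.1 tilt [-0.123 -0.1   -0.987]
```

View pics/c1.png

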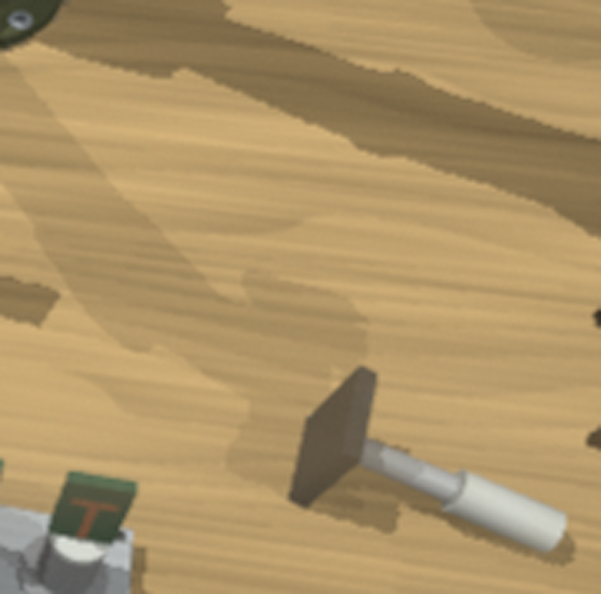

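View pics/c1t.png

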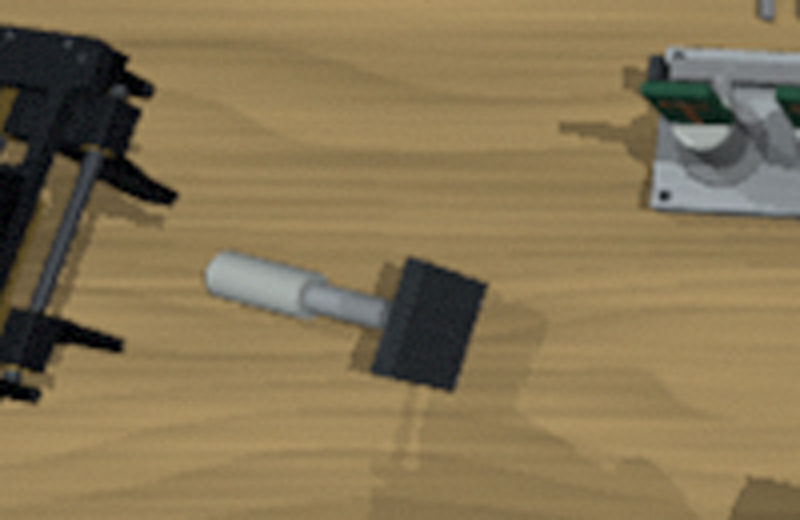

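The probe is unmoved, with its head centre near (260,285) in the top crop. The tool is tilted about 9 deg, which can be tolerated. Descending in stages over the head.

Emit:
servo_tool([
  {"claw": 1.0, "travel": [0.006, 0.003, -0.01], "turn": -0.03},
  {"claw": 1.0, "travel": [0.004, 0.002, -0.02], "turn": -0.02},
  {"claw": 1.0, "travel": [0, 0, -0.02], "turn": 0},
  {"claw": 1.0, "travel": [0, 0, -0.02], "turn": 0},
  {"claw": 1.0, "travel": [0, 0, -0.02], "turn": 0},
  {"claw": 1.0, "travel": [0, 0, -0.01], "turn": 0},
  {"claw": 1.0, "travel": [0, 0, 0], "turn": 0},
  {"claw": 1.0, "travel": [0, 0, 0], "turn": 0},
])

```text
time_s: 35.77
tcp_pos: [536.0, 417.0, 62.6]
ee_rot: [[0.963, -0.24, -0.125], [-0.252, -0.963, -0.093], [-0.099, 0.121, -0.988]]
ft_force: [-0.2, 0.8, 0.9]
width: 86.8
```

Emit:
servo_tool([
  {"claw": 1.0, "travel": [-0.005, 0.009, -0.005], "turn": 0.02},
  {"claw": 1.0, "travel": [-0.003, 0.005, -0.01], "turn": 0},
  {"claw": 1.0, "travel": [0, 0, -0.01], "turn": 0},
  {"claw": 1.0, "travel": [0, 0, -0.005], "turn": 0},
  {"claw": 1.0, "travel": [0, 0, 0], "turn": 0},
])

```text
time_s: 36.18
tcp_pos: [529.2, 434.0, 33.8]
ee_rot: [[0.968, -0.22, -0.119], [-0.231, -0.969, -0.09], [-0.095, 0.115, -0.989]]
ft_force: [-0.7, 0.4, 0.0]
width: 86.9
```

```bash
python3 look.py scene 380 150 132 110 5 c2.png;python3 look.py top 0 120 200 130 4 c2t.png
```

```text
[529.2 434.1  34.2] jaw -13.4 w 86.9 [ 0.3  1.3 -0.5] 36.2333 tilt [-0.119 -0.09  -0.989]
[529.6 433.9  34.8] jaw -13.4 w 86.7 [-0.9  0.3  0.3] 36.2833 tilt [-0.118 -0.09  -0.989]
```

View pics/c2.png

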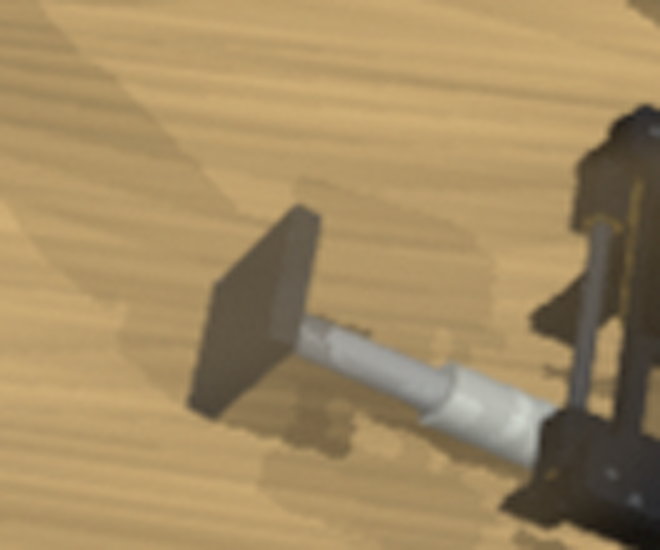

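View pics/c2t.png

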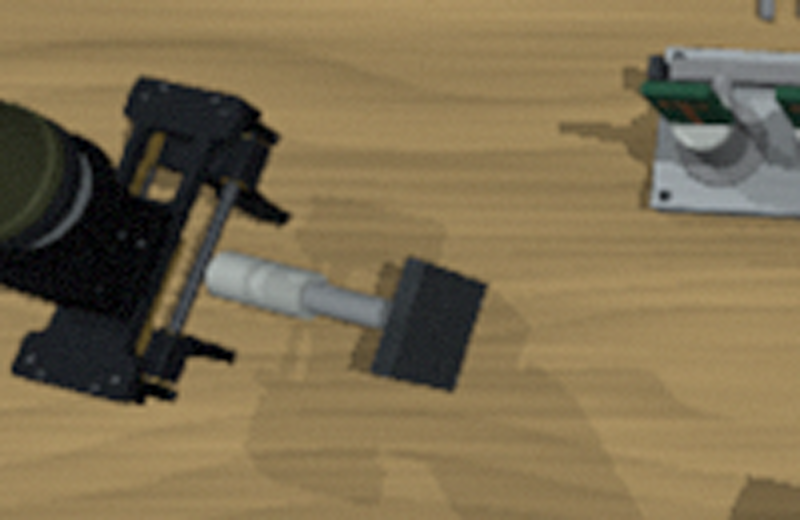

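The fingertips at (290,215) and (235,355) in the top crop straddle the head, so the aim is good. Down another 17 mm and close.

Emit:
servo_tool([
  {"claw": 1.0, "travel": [0, 0, -0.008], "turn": 0},
  {"claw": 1.0, "travel": [0, 0, -0.006], "turn": 0},
  {"claw": 1.0, "travel": [0, 0, -0.002], "turn": 0},
  {"claw": 0.3, "travel": [0, 0, 0], "turn": 0},
  {"claw": 0.0, "travel": [0, 0, 0], "turn": 0},
  {"claw": 0.0, "travel": [0, 0, 0], "turn": 0},
  {"claw": 0.0, "travel": [0, 0, 0], "turn": 0},
  {"claw": 0.0, "travel": [0, 0, 0], "turn": 0},
  {"claw": 0.0, "travel": [0, 0, 0], "turn": 0},
  {"claw": 0.0, "travel": [0, 0, 0], "turn": 0},
])

```text
time_s: 37.12
tcp_pos: [531.4, 433.5, 18.9]
ee_rot: [[0.968, -0.222, -0.116], [-0.233, -0.968, -0.088], [-0.092, 0.113, -0.989]]
ft_force: [-0.3, 0.4, 0.2]
width: 48.3
```

Emit:
servo_tool([
  {"claw": 0.0, "travel": [0, 0, -0.001], "turn": 0},
  {"claw": 0.0, "travel": [0, 0, -0.001], "turn": 0},
  {"claw": 0.0, "travel": [0, 0, 0], "turn": 0},
  {"claw": 0.0, "travel": [0, 0, 0], "turn": 0},
  {"claw": 0.0, "travel": [0, 0, 0], "turn": 0},
  {"claw": 0.0, "travel": [0, 0, 0], "turn": 0},
])

```text
time_s: 37.62
tcp_pos: [531.6, 433.7, 17.1]
ee_rot: [[0.968, -0.223, -0.115], [-0.233, -0.968, -0.088], [-0.092, 0.112, -0.989]]
ft_force: [-0.1, -0.4, 0.8]
width: 31.6
```

Emit:
servo_tool([
  {"claw": 0.0, "travel": [0, -0.001, 0.01], "turn": 0},
  {"claw": 0.0, "travel": [-0.001, -0.003, 0.012], "turn": 0},
  {"claw": 0.0, "travel": [-0.001, -0.004, 0.012], "turn": 0},
  {"claw": 0.0, "travel": [-0.001, -0.005, 0.012], "turn": 0},
  {"claw": 0.0, "travel": [-0.001, -0.006, 0.01], "turn": 0},
  {"claw": 0.0, "travel": [0, 0, 0], "turn": 0},
])

```text
time_s: 38.12
tcp_pos: [526.7, 412.0, 77.5]
ee_rot: [[0.968, -0.222, -0.116], [-0.233, -0.968, -0.089], [-0.092, 0.113, -0.989]]
ft_force: [0.5, -1.0, -3.0]
width: 31.0
```

```bash
python3 look.py scene 380 130 132 110 5 c3.png
```

```text
[526.6 412.6  76.7] jaw -13.5 w 31.2 [ 1.4  0.4 -1.3] 38.1667 tilt [-0.116 -0.089 -0.989]
```

View pics/c3.png

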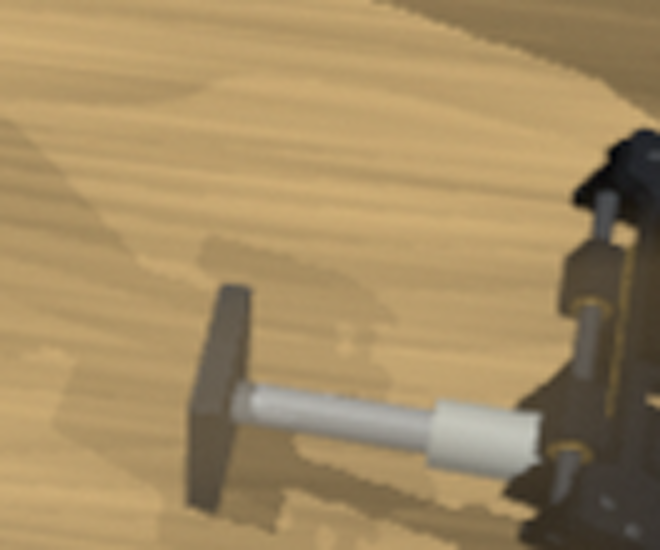

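It pivots about the foot edge, the foot stays down, and the wrist force is only about 3 N. Continue the arc.

Emit:
servo_tool([
  {"claw": 0.0, "travel": [-0.001, -0.008, 0.01], "turn": 0},
  {"claw": 0.0, "travel": [-0.002, -0.01, 0.01], "turn": 0},
  {"claw": 0.0, "travel": [-0.002, -0.011, 0.009], "turn": 0},
  {"claw": 0.0, "travel": [-0.003, -0.012, 0.007], "turn": 0},
  {"claw": 0.0, "travel": [-0.002, -0.007, 0.003], "turn": 0},
  {"claw": 0.0, "travel": [0, 0, 0], "turn": 0},
])

```text
time_s: 38.67
tcp_pos: [514.0, 359.2, 118.7]
ee_rot: [[0.968, -0.222, -0.119], [-0.233, -0.968, -0.089], [-0.095, 0.114, -0.989]]
ft_force: [0.0, 0.7, -3.5]
width: 31.5
```

```bash
python3 look.py scene 380 110 132 110 5 c4.png
```

```text
[514.2 359.9 118.4] jaw -13.5 w 31.3 [-1.4  0.3 -3.3] 38.7167 tilt [-0.119 -0.089 -0.989]
```

View pics/c4.png

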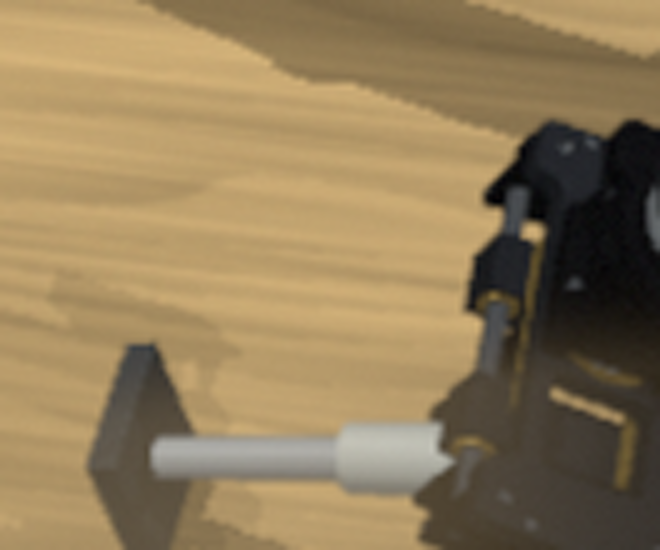

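```bash
python3 look.py scene 370 130 142 140 4.2 c5.png;python3 look.py top 20 120 180 130 4.2 c5t.png
```

```text
[514.  361.  117.9] jaw -13.5 w 31.2 [-0.4  0.1 -4. ] 38.7667 tilt [-0.119 -0.089 -0.989]
[513.6 361.9 117.3] jaw -13.4 w 31.5 [ 0.1  0.2 -4. ] 38.8167 tilt [-0.119 -0.089 -0.989]
```

View pics/c5.png

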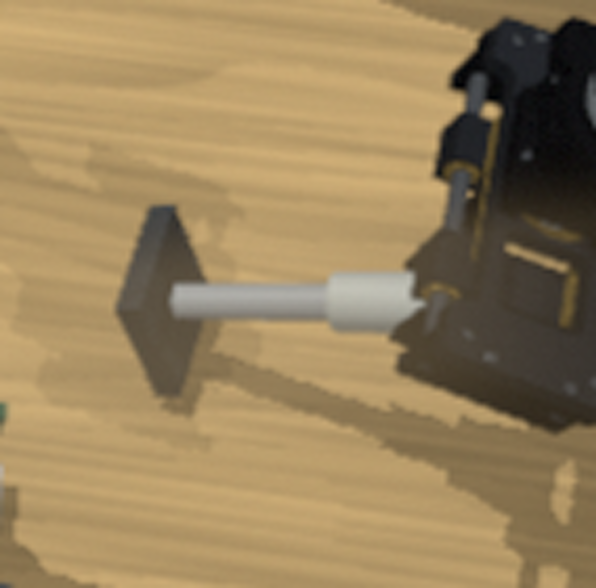

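View pics/c5t.png

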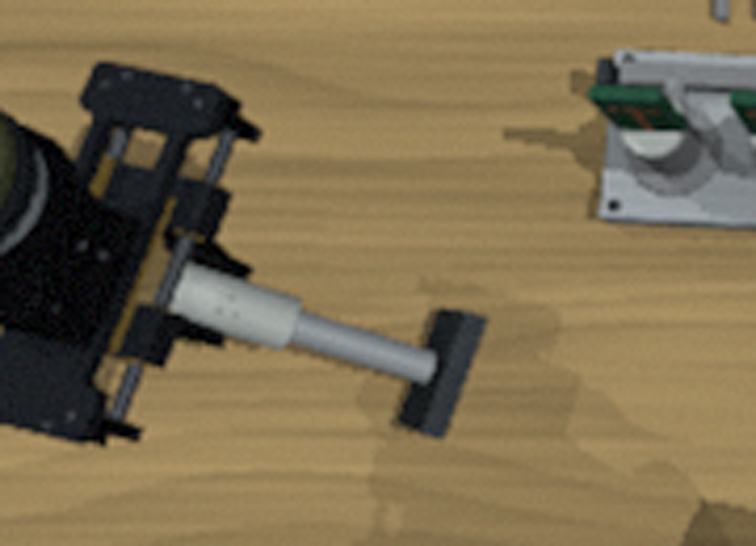

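The probe now hangs at roughly 30 to 40 deg, held by torsional friction at the pads, and the wrist carries its full weight. I'll try a softer closing value and an upward jerk so gravity swings the foot down.

Emit:
servo_tool([
  {"claw": 0.35, "travel": [0, 0, 0.0], "turn": 0},
  {"claw": 0.35, "travel": [0, 0, 0.03], "turn": 0},
  {"claw": 0.35, "travel": [0, 0, 0.01], "turn": 0},
  {"claw": 0.35, "travel": [0, 0, 0], "turn": 0},
])

```text
time_s: 39.15
tcp_pos: [511.1, 364.0, 154.4]
ee_rot: [[0.969, -0.216, -0.124], [-0.228, -0.969, -0.093], [-0.1, 0.118, -0.988]]
ft_force: [1.0, 0.3, -3.4]
width: 31.6
```

```bash
python3 look.py scene 370 110 142 140 4.2 c6.png
```

```text
[511.3 364.2 154.1] jaw -13.2 w 31.2 [ 0.3 -0.2 -3.9] 39.2 tilt [-0.123 -0.092 -0.988]
```

View pics/c6.png

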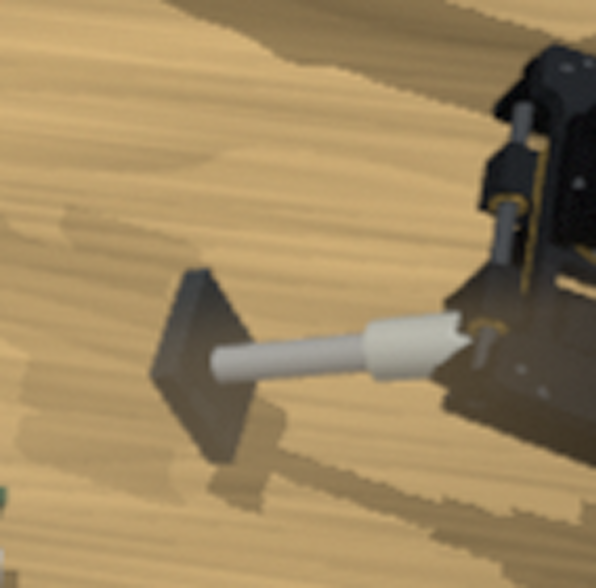

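It rotated a little further. Repeat, with fast up moves and slow down moves at a slightly softer closing value.

Emit:
servo_tool([
  {"claw": 0.36, "travel": [0, 0, 0.0], "turn": 0},
  {"claw": 0.36, "travel": [0, 0, 0.041], "turn": 0},
  {"claw": 0.36, "travel": [0, 0, 0.03], "turn": 0},
  {"claw": 0.36, "travel": [0, 0, 0.015], "turn": 0},
  {"claw": 0.36, "travel": [0, 0, 0.0], "turn": 0},
  {"claw": 0.36, "travel": [0, 0, 0], "turn": 0},
])

```text
time_s: 39.7
tcp_pos: [507.5, 362.5, 233.2]
ee_rot: [[0.968, -0.213, -0.133], [-0.227, -0.968, -0.103], [-0.107, 0.13, -0.986]]
ft_force: [-0.6, -0.3, -4.4]
width: 31.8
```

```bash
python3 look.py scene 370 90 142 140 4.2 c7.png
```

```text
[507.5 362.4 233. ] jaw -13.2 w 31.8 [ 0.3 -0.2 -3.7] 39.75 tilt [-0.133 -0.103 -0.986]
```

View pics/c7.png

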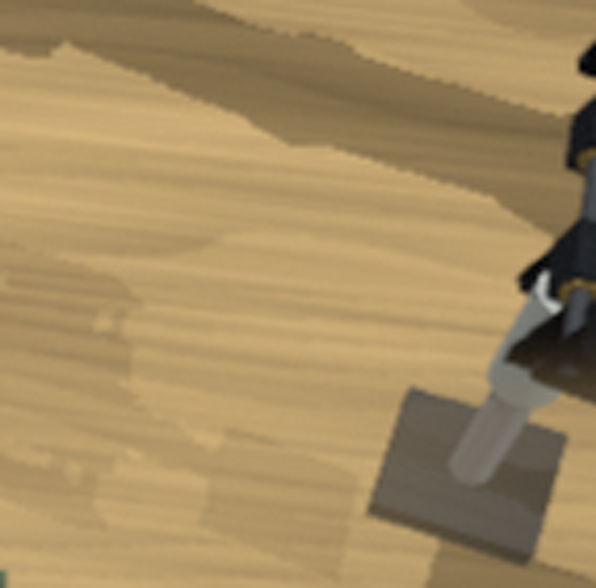

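The softer grip let it swing to nearly vertical. Tighten, then lower.

Emit:
servo_tool([
  {"claw": 0.36, "travel": [0, 0, 0], "turn": 0},
  {"claw": 0.36, "travel": [0, 0, 0], "turn": 0},
  {"claw": 0.34, "travel": [0, 0, 0], "turn": 0},
  {"claw": 0.3, "travel": [0, 0, -0.01], "turn": 0},
  {"claw": 0.2, "travel": [0, 0, -0.02], "turn": 0},
  {"claw": 0.2, "travel": [0, 0, -0.02], "turn": 0},
  {"claw": 0.2, "travel": [0, 0, -0.01], "turn": 0},
  {"claw": 0.2, "travel": [0, 0, 0], "turn": 0},
])

```text
time_s: 40.42
tcp_pos: [504.3, 359.6, 160.4]
ee_rot: [[0.967, -0.212, -0.142], [-0.229, -0.967, -0.112], [-0.113, 0.141, -0.984]]
ft_force: [-0.6, -0.4, -3.8]
width: 31.1
```

```bash
python3 look.py scene 370 100 142 140 4.2 c8.png;python3 look.py top 20 120 180 130 4.2 c8t.png
```

```text
[504.4 359.7 161.1] jaw -13.3 w 30.9 [-0.3 -0.1 -4.1] 40.4667 tilt [-0.142 -0.112 -0.984]
[505.1 360.2 162.6] jaw -13.3 w 31.2 [ 0.4  1.  -3.1] 40.5167 tilt [-0.14  -0.111 -0.984]
```

View pics/c8.png

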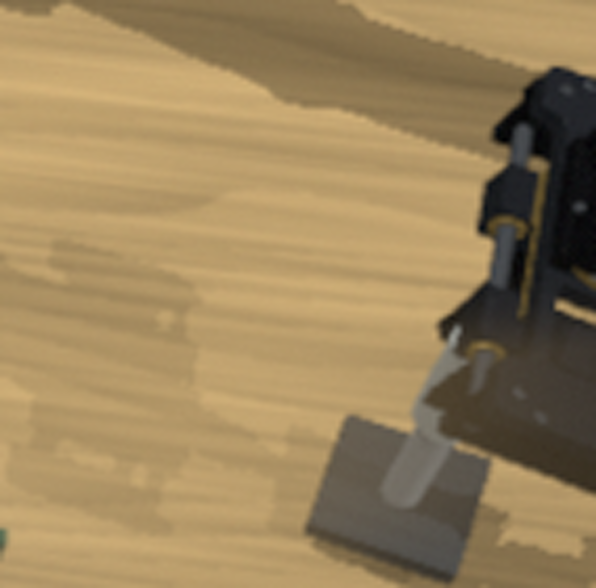

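View pics/c8t.png

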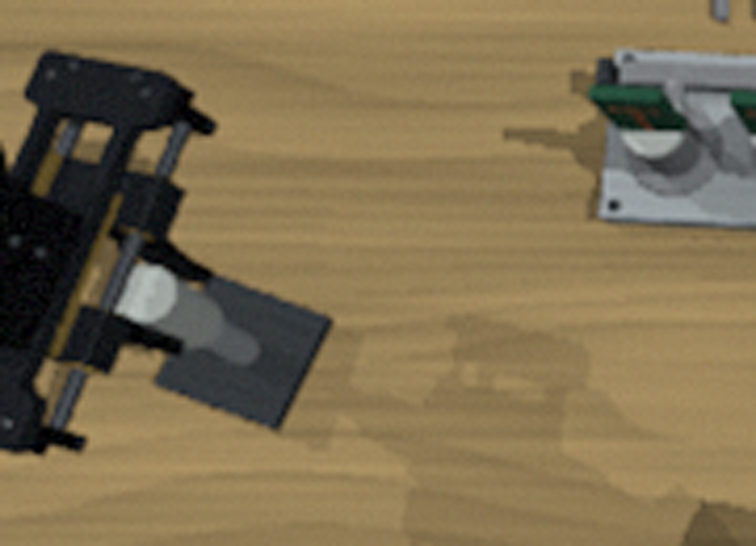

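```bash
python3 - <<'E'
from h import *
im,K,T,c=cam("top");im2,K2,T2,_=cam("scene")
g=lambda x,y:(20+(x+.5)/4.2-.5,120+(y+.5)/4.2-.5)
a=onz(K,T,g(152,292),200);b=onz(K,T,g(243,352),52);print(a,b,"tilt deg",np.degrees(np.arctan2(np.linalg.norm((a-b)[:2]),150)))
b2=onz(K2,T2,(370+(400+.5)/4.2-.5,100+(492+.5)/4.2-.5),50);print(b2)
E
```

```text
[507.50895646 348.3827896  200.        ] [494.43843174 376.34385919  52.        ] tilt deg 11.627345123504744
[508.94480161 376.12198432  50.        ]
```

The lean is about 11 deg, within 20. Lower gently to contact.

Emit:
servo_tool([
  {"claw": 0.2, "travel": [0, 0, -0.008], "turn": 0},
  {"claw": 0.2, "travel": [0, 0, -0.008], "turn": 0},
  {"claw": 0.2, "travel": [0, 0, -0.005], "turn": 0},
  {"claw": 0.2, "travel": [0, 0, 0], "turn": 0},
])

```text
time_s: 40.95
tcp_pos: [509.4, 364.1, 149.2]
ee_rot: [[0.968, -0.213, -0.129], [-0.227, -0.969, -0.099], [-0.104, 0.125, -0.987]]
ft_force: [-0.5, -0.8, -3.6]
width: 31.4
```

Emit:
servo_tool([
  {"claw": 0.2, "travel": [0, 0, -0.008], "turn": 0},
  {"claw": 0.2, "travel": [0, 0, -0.006], "turn": 0},
  {"claw": 0.2, "travel": [0, 0, 0], "turn": 0},
])

```text
time_s: 41.2
tcp_pos: [512.5, 372.6, 148.2]
ee_rot: [[0.97, -0.211, -0.119], [-0.221, -0.972, -0.079], [-0.099, 0.103, -0.99]]
ft_force: [1.0, -0.3, -4.0]
width: 31.2
```

```bash
python3 - <<'E'
from h import *
s=telemetry.sense();print(np.round(s["joints"],3),np.round(s["joint_torque"],1),np.round(s["qvel"],3),s["ft_force"],s["torque"],s["tcp_pos"])
E
python3 look.py scene 370 120 142 140 4.2 c9.png;python3 look.py top 20 120 180 130 4.2 c9t.png
```

```text
[-1.067  0.484  0.552  1.48  -0.245  1.394 -0.708] [ -0.3 -54.2   8.5 -31.4  -0.1   1.    0. ] [ 0.001 -0.033 -0.007 -0.043 -0.017  0.011 -0.004] [ 0.96334012 -0.27179864 -4.01543657] [ 0.14162882 -0.23698039 -0.01837532] [512.48398484 372.62444833 148.21171168]
[512.8 372.9 148.4] jaw -12.8 w 31.3 [ 1.   1.6 -3.3] 41.25 tilt [-0.118 -0.079 -0.99 ]
[512.5 372.  147.3] jaw -12.9 w 30.7 [-0.1  1.3  4. ] 41.3 tilt [-0.119 -0.08  -0.99 ]
```

View pics/c9.png

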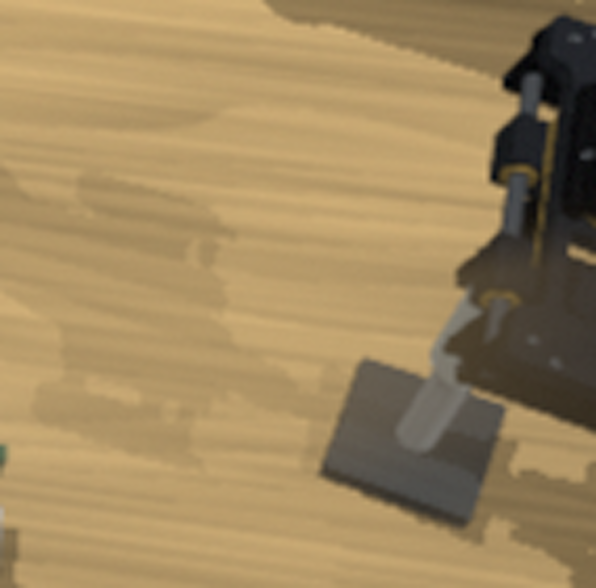

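View pics/c9t.png

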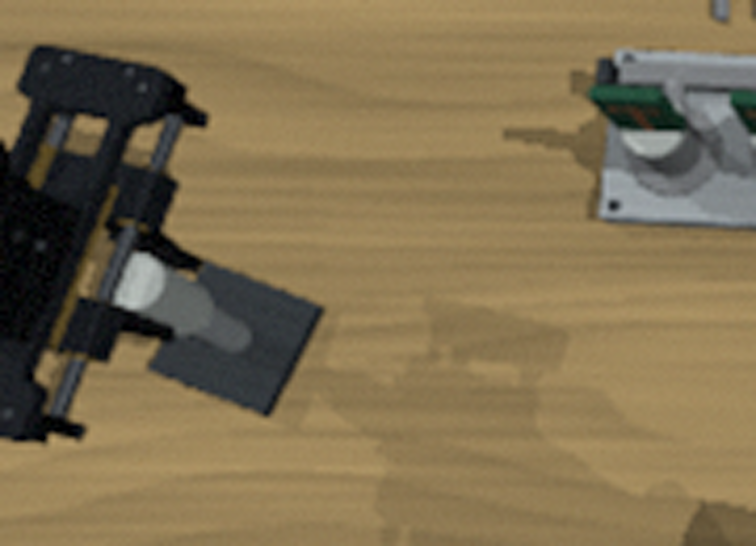

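Emit:
servo_tool([
  {"claw": 0.2, "travel": [0, 0, -0.006], "turn": 0},
])

```text
time_s: 41.38
tcp_pos: [513.6, 375.0, 146.0]
ee_rot: [[0.97, -0.211, -0.116], [-0.221, -0.973, -0.073], [-0.097, 0.097, -0.991]]
ft_force: [-4.3, 6.6, 32.8]
width: 31.3
```

Emit:
servo_tool([
  {"claw": 0.2, "travel": [0, 0, -0.006], "turn": 0},
])

```text
time_s: 41.47
tcp_pos: [514.7, 378.7, 145.2]
ee_rot: [[0.971, -0.21, -0.112], [-0.219, -0.974, -0.065], [-0.095, 0.088, -0.992]]
ft_force: [-3.4, 4.2, 22.4]
width: 31.5
```

The foot is on the bench, with a 20 to 30 N reaction. Soften, then open gradually.

Emit:
servo_tool([
  {"claw": 0.36, "travel": [0, 0, 0], "turn": 0},
  {"claw": 0.36, "travel": [0, 0, 0], "turn": 0},
  {"claw": 0.37, "travel": [0, 0, 0], "turn": 0},
  {"claw": 0.38, "travel": [0, 0, 0], "turn": 0},
  {"claw": 0.4, "travel": [0, 0, 0], "turn": 0},
  {"claw": 0.45, "travel": [0, 0, 0], "turn": 0},
  {"claw": 0.55, "travel": [0, 0, 0], "turn": 0},
  {"claw": 0.65, "travel": [0, 0, 0], "turn": 0},
  {"claw": 0.8, "travel": [0, 0, 0], "turn": 0},
  {"claw": 1.0, "travel": [0, 0, 0], "turn": 0},
  {"claw": 1.0, "travel": [0, 0, 0], "turn": 0},
  {"claw": 1.0, "travel": [0, 0, 0], "turn": 0},
])

```text
time_s: 42.47
tcp_pos: [514.8, 375.5, 142.5]
ee_rot: [[0.97, -0.213, -0.115], [-0.222, -0.973, -0.07], [-0.097, 0.093, -0.991]]
ft_force: [-1.0, 0.4, -0.1]
width: 71.1
```

```bash
python3 look.py scene 370 120 142 140 4.2 d1.png;python3 look.py top 20 120 180 130 4.2 d1t.png
```

```text
[514.8 375.5 142.5] jaw -12.9 w 75.3 [0.2 0.1 0. ] 42.5167 tilt [-0.114 -0.07  -0.991]
[514.7 375.5 142.5] jaw -12.9 w 79.2 [-1.  -0.6  0.6] 42.5667 tilt [-0.115 -0.07  -0.991]
```

View pics/d1.png

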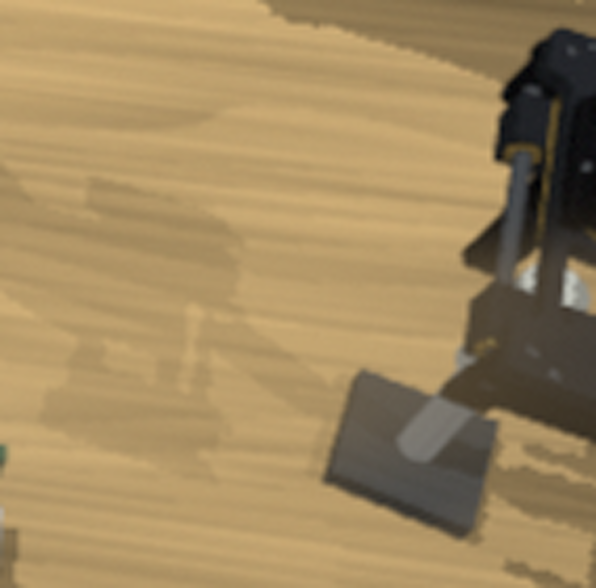

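View pics/d1t.png

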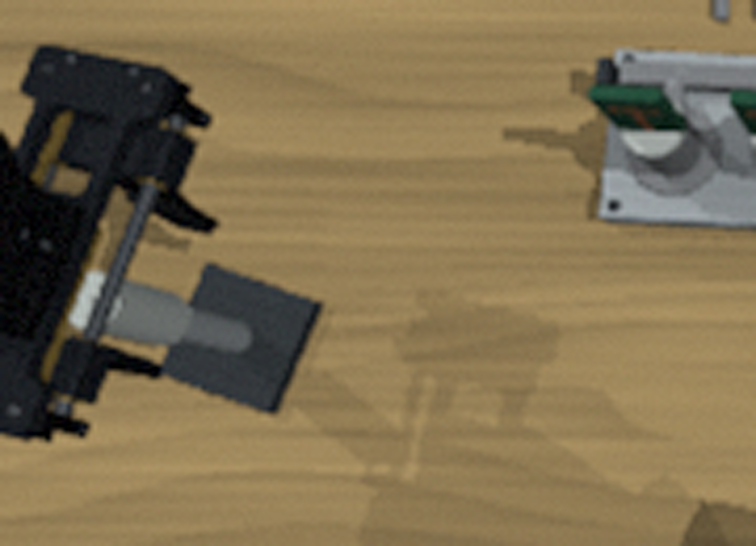

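```bash
python3 look.py top 20 120 180 130 4.2 d2t.png; python3 - <<'E'
from h import *
im,K,T,c=cam("top");im2,K2,T2,_=cam("scene")
g=lambda x,y:(20+(x+.5)/4.2-.5,120+(y+.5)/4.2-.5)
# mast/foot junction at z 14
b=onz(K,T,g(243,336),14);print("mast foot",b)
q=proj(K,T,(b[0],b[1],165));print("upright head top would be at crop",(q-[20,120])*4.2, (proj(K,T,(b[0],b[1],95))-[20,120])*4.2)
for z in (14,20): print([onz(K,T,g(*p),z)[:2].round(0) for p in((207,263),(322,303),(276,410),(163,372))])
E
```

```text
[514.7 375.5 142.5] jaw -12.9 w 82.2 [ 1.  -0.6 -0.7] 42.6167 tilt [-0.115 -0.07  -0.991]
mast foot [509.07373327 397.06446252  14.        ]
upright head top would be at crop [ 97.22361987 297.41079661] [170.2181697  316.13792964]
[array([556., 424.]), array([530., 349.]), array([462., 372.]), array([486., 446.])]
[array([555., 421.]), array([530., 346.]), array([462., 369.]), array([485., 442.])]
```

View pics/d2t.png

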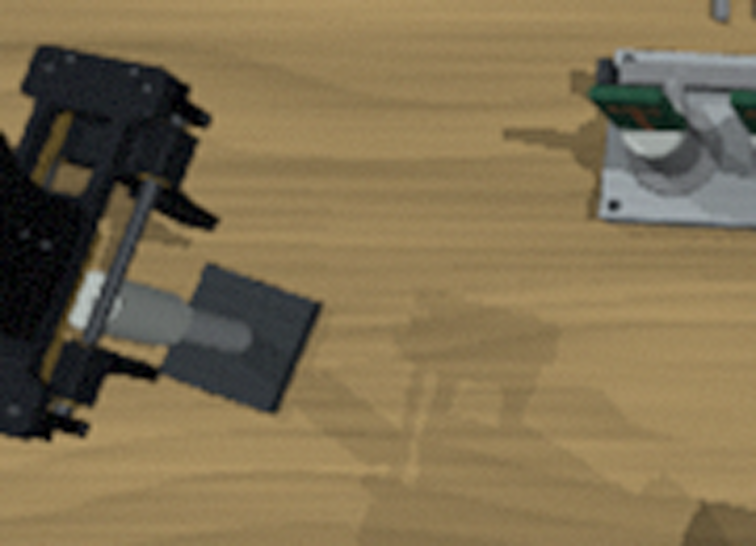

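The upright prediction for the head top is crop (97,297) and I see it at about (93,300), so the probe stands. Retreat straight up.

Emit:
servo_tool([
  {"claw": 1.0, "travel": [0, 0, 0.01], "turn": 0},
  {"claw": 1.0, "travel": [0, 0, 0.015], "turn": 0},
  {"claw": 1.0, "travel": [0, 0, 0.015], "turn": 0},
  {"claw": 1.0, "travel": [0, 0, 0.02], "turn": 0},
  {"claw": 1.0, "travel": [0, 0, 0.02], "turn": 0},
  {"claw": 1.0, "travel": [0, 0, 0.02], "turn": 0},
  {"claw": 1.0, "travel": [0, 0, 0.02], "turn": 0},
  {"claw": 1.0, "travel": [0, 0, 0.02], "turn": 0},
  {"claw": 1.0, "travel": [0, 0, 0.01], "turn": 0},
  {"claw": 1.0, "travel": [0, 0, 0], "turn": 0},
])

```text
time_s: 43.55
tcp_pos: [513.2, 374.3, 305.0]
ee_rot: [[0.97, -0.213, -0.114], [-0.222, -0.973, -0.069], [-0.096, 0.093, -0.991]]
ft_force: [0.3, -0.5, 0.2]
width: 87.0
```

Emit:
servo_tool([
  {"claw": 1.0, "travel": [-0.02, 0.015, 0], "turn": 0},
  {"claw": 1.0, "travel": [-0.02, 0.025, 0], "turn": 0},
  {"claw": 1.0, "travel": [-0.02, 0.025, 0], "turn": 0},
  {"claw": 1.0, "travel": [-0.02, 0.025, 0], "turn": 0},
  {"claw": 1.0, "travel": [-0.015, 0.025, 0], "turn": 0},
  {"claw": 1.0, "travel": [-0.01, 0.02, 0], "turn": 0},
  {"claw": 1.0, "travel": [0, 0.01, 0], "turn": 0},
  {"claw": 1.0, "travel": [0, 0, 0], "turn": 0},
  {"claw": 1.0, "travel": [0, 0, 0], "turn": 0},
])

```text
time_s: 44.3
tcp_pos: [403.9, 519.3, 299.8]
ee_rot: [[0.968, -0.22, -0.116], [-0.23, -0.97, -0.076], [-0.096, 0.1, -0.99]]
ft_force: [0.6, -0.1, 0.1]
width: 87.2
```

```bash
python3 look.py scene 0 0 512 384 1.5 e1.png;python3 look.py top 0 0 512 384 1.5 e1t.png
```

```text
[404.2 518.8 299.6] jaw -13.4 w 86.9 [ 0.   0.  -0.6] 44.35 tilt [-0.117 -0.076 -0.99 ]
[404.7 518.2 300. ] jaw -13.5 w 87.2 [-0.1 -0.2 -0.1] 44.4 tilt [-0.116 -0.075 -0.99 ]
```

View pics/e1.png

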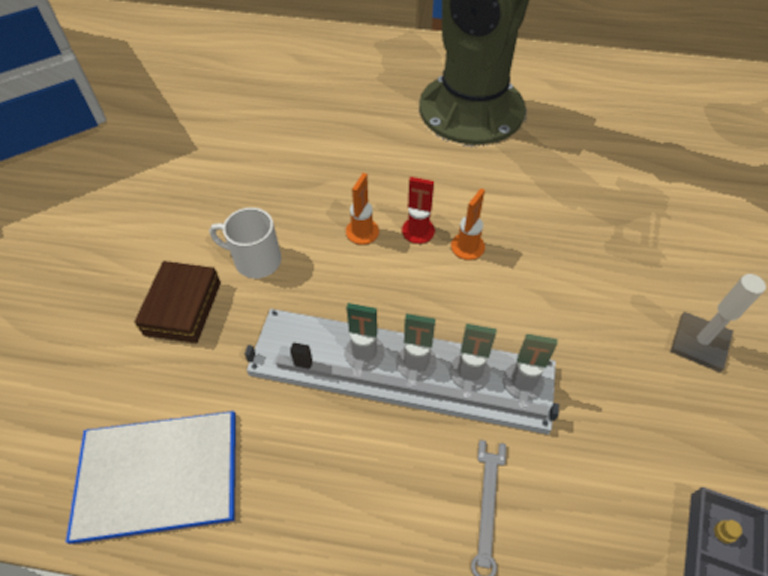

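View pics/e1t.png

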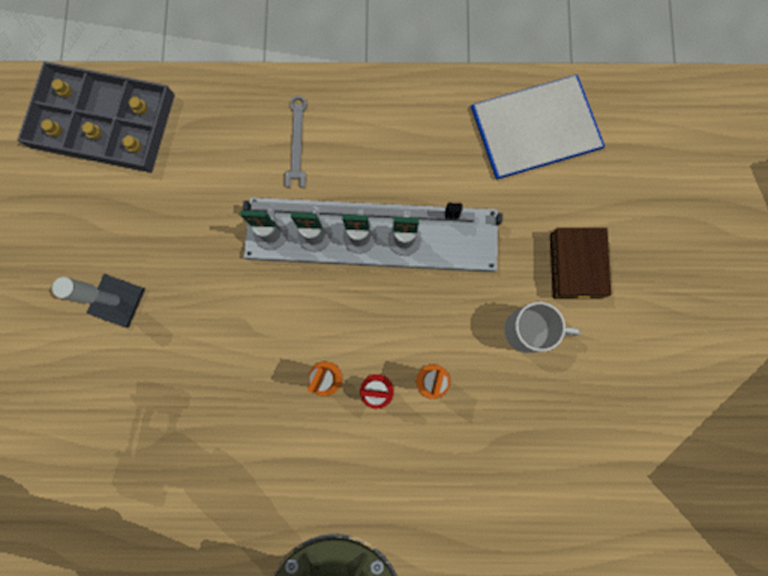

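Both pictures show everything in place: probe upright at (720,320) scene and (110,297) top, grip toward the array, and mug, case and look-alikes where they were. One numeric check before handing in.

```bash
python3 - <<'E'
from h import *
I={n:cam(n) for n in("scene","top")}
o={n:cv2.imread(f"pics/{n}0.png") for n in I}
g={}
for n,(lo,hi) in dict(scene=((180,225),(225,250)),top=((290,130),(325,150))).items():
    B=[b for b in blobs(masks(I[n][0])["dark"]) if lo[0]<b[1][0]<hi[0] and lo[1]<b[1][1]<hi[1]];print(n,[(a,c.round(1)) for a,c,_ in B]);g[n]=B[0][1]
    B0=[b for b in blobs(masks(o[n])["dark"]) if lo[0]<b[1][0]<hi[0] and lo[1]<b[1][1]<hi[1]];print(" start",[(a,c.round(1)) for a,c,_ in B0])
print("grip",tri(*ray(*I["scene"][1:3],g["scene"]),*ray(*I["top"][1:3],g["top"])))
# probe: head top centre in the two views (read off) and foot corner
ht=tri(*ray(*I["scene"][1:3],(752.5/1.5,285/1.5)),*ray(*I["top"][1:3],(63/1.5,288/1.5)));print("head top",ht)
K,T=I["top"][1:3];print("foot centre",np.mean([onz(K,T,np.array(p)/1.5,14) for p in((104,274),(145,289),(128,327),(88,312))],0))
# bystanders: difference image around mug, case
for n,(x,y,w,h) in dict(top=(330,150,90,100),scene=(85,130,110,100)).items():
    print(n,"mean abs diff mug+case",cv2.absdiff(o[n],I[n][0])[y:y+h,x:x+w].mean().round(2))
E
```

```text
scene [(np.int32(167), array([200.6, 236.8]))]
 start [(np.int32(165), array([196.6, 236. ]))]
top [(np.int32(107), array([301.7, 140.8]))]
 start [(np.int32(107), array([305., 141.]))]
grip (array([ 659.85608092, -195.200486  ,   60.23616439]), np.float64(2.0150562277137887))
head top (array([507.15598459, 402.44412697, 159.58299859]), np.float64(0.5417308607217276))
foot centre [507.38402846 396.86504776  14.        ]
top mean abs diff mug+case 1.91
scene mean abs diff mug+case 0.82
```

```bash
python3 -c "
from plant import ctrl;print(ctrl.hand_in())"
```

```text
the job is handed in; nothing more can be done
None
```

I slid the lock bar open, fitted all four green elements onto the four spigots with blades in line with the row, and slid the bar back to its locked stop. I also stood the probe upright and handed the job in at about 44 s. The hand-in gives no verdict, so the checks below are mine, from the last pictures:

- **Lock bar:** it travelled its full 40 mm to the stop. The grip measured y = -195.2 mm, which is the predicted locked position.
- **Elements:** before locking, the blade extents in both views agreed with the predicted home positions to within about 2 pixels. For the scene view I read them off the picture because the colour mask found nothing there. After locking I only checked by eye that all four were upright and in line.
- **Probe:** the measured lean was about 2 deg, with the head top reading 159.6 mm high against a nominal 165 mm. It went up in two stages: first it stuck in the grip part-way, then it swung down once I softened the grip.
- **Mug and case:** they show no visible change from the start pictures. The orange and red look-alikes were left alone.
- **Tool tilt:** the tool drifted to as much as about 10 deg off vertical during the fast moves. It affected neither the fits nor the probe.

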